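# Close a duct's cover seam with a stylus

### The job

Take the ball-ended stylus from the tool stand and run its ball slowly along the cable duct at the foot of the white instrument, in one pass without lifting off, pressing the five cover leaves flush one after another from leaf 1 (each leaf from its hinge towards its raised end). Press firmly but gently, keep the hand off the instrument, then hang the stylus back upright in its free place in the stand. Leave the pipettes, bottle and tip box alone.

Things in the scene. Friction and masses are not known exactly. Their poses are not given: they have to be found in the camera images.
- stylus: Black and steel stylus, 130 mm long, 100 g, hanging upright in an opening of the stand. Origin: lowest point of its ball; z up along it. Steel ball 14 mm across, shank 10 mm thick up to z = 50 mm, round collar 40 mm across at z = 50 to 56 mm (rests on the stand), square handle 20 x 20 mm (sides along x and y) at z = 56 to 130 mm.
- ball (a point): Centre of the stylus's ball, 7 mm above the stylus's origin.
- stand: Fixed grey tool stand, 240 x 80 mm, top 60 mm above the bench. Origin: bench level under its middle; x along its length. Plate 12 mm thick with three 24 mm square openings, 75 mm apart along x. A tool hangs with its collar on the plate, its origin 10 mm above the bench.
- place1 (a point): Middle of the stand's first opening (stand x = -75 mm), level with the plate's top.
- place2 (a point): Middle of the stand's second opening (stand x = 0), level with the plate's top.
- place3 (a point): Middle of the stand's third opening (stand x = +75 mm), level with the plate's top.
- housing: Fixed white instrument, 240 wide (x) x 150 deep (y) x 240 mm high. Origin: bench level, middle of its front face, which is the plane y = 0 and looks along -y; z up. A cable duct runs along the foot of that face (see seam_start). The tall face leaves no room for an upright hand over the duct: lean the stylus 25 to 45 degrees, hand away from the face.
- seam_start (a point): Bench-level point under the start of the aluminium duct (190 mm long, 26 wide; centre line at housing y = -15 mm): middle of its flat solid end landing, housing x = -86 mm. The true level of the landings and closed leaves is NOT measured: 22 to 34 mm above the bench, sloping up to 1.7 degrees along the duct (adjustable brackets). Feel for it.
- seam_end (a point): Bench-level point under the duct's other end landing (housing x = +86 mm). The landings are 18 mm long. Between them lie five grey cover leaves in a row, leaf 1 to 5 in the direction of +x, housing x = -75 to +75 mm, each 30 mm long and 19 mm wide, between 3 mm side walls whose tops are level with the closed leaves.
- pipette1: White pipette, round, 192 mm long, 24 mm thick, hanging in the stand by a collar; leave alone. Origin: its lower tip.
- pipette2: A second pipette like the first; leave alone. Origin: its lower tip.
- bottle: Closed clear reagent bottle, 70 mm across, 170 mm high; leave alone. Origin: centre of its underside.
- tipbox: Blue tip box with clear cover, 85 x 120 x 75 mm; leave alone. Origin: centre of its underside.
- leaf1 (a joint): Hinge angle of cover leaf 1 (rad): 0 stands fully open (free end 6 mm proud), 0.20 is closed flush. Hinged at its -x end, its raised free edge is the +x end; stiff (about 4 N at the free edge), stays where it is left.
- leaf2 (a joint): Hinge angle of cover leaf 2 (rad): 0 stands fully open (free end 6 mm proud), 0.20 is closed flush. Hinged at its -x end, its raised free edge is the +x end; stiff (about 4 N at the free edge), stays where it is left.
- leaf3 (a joint): Hinge angle of cover leaf 3 (rad): 0 stands fully open (free end 6 mm proud), 0.20 is closed flush. Hinged at its -x end, its raised free edge is the +x end; stiff (about 4 N at the free edge), stays where it is left.
- leaf4 (a joint): Hinge angle of cover leaf 4 (rad): 0 stands fully open (free end 6 mm proud), 0.20 is closed flush. Hinged at its -x end, its raised free edge is the +x end; stiff (about 4 N at the free edge), stays where it is left.
- leaf5 (a joint): Hinge angle of cover leaf 5 (rad): 0 stands fully open (free end 6 mm proud), 0.20 is closed flush. Hinged at its -x end, its raised free edge is the +x end; stiff (about 4 N at the free edge), stays where it is left.
Things that resemble listed ones, but are neither listed nor needed, are in the scene too. Of the things like the stylus, leave any that is green, purple or yellow; of the rest the larger one is meant.

How it is judged:
By the outcome, as a careful person would: the job done as asked, in the order asked, and still so for the second after the job is handed in, with the robot touching nothing.
It also fails if it takes over 72 s, if anything falls off the work surface, if the arm or the gripper's body presses on something with over 40 N, if the wrist force passes 120 N, or if a joint passes its speed limit or range.

### The arm

A 6-joint arm with a two-finger parallel gripper is mounted at the origin on the work surface. World frame = base frame: x ahead of the robot, y to its left, z up, the work surface at z = 0. Lengths are in m, angles in rad, forces in N, time in s.
With the tool pointing down it reaches from about 0.3 to 0.775 m from the base axis. Payload 14.6 kg.
Tool frame: the origin (TCP) lies midway between the tips of the shut fingers; the grasp point (between the pads) lies 19 mm behind it (tcp_to_grasp is the distance from the TCP to the grasp point, in m); z points along the fingers, y is the line along which they close (so a half turn about z gives the same grasp; the last joint's range is limited). The gripper opens to 94 mm and grips with 3 to 60 N. Pads are 16 mm wide; open, the fingers measure 119 mm over their backs; the gripper's body (75 mm by 177 mm) begins 78 mm behind the grasp point.
Start: joints at [1.044, 0.3, 1.521, -0, 1.321, -0.067], TCP at [0.244, 0.493, 0.205] pointing down, gripper open.
Joint ranges: [-3.03, 3.03], [-0.79, 2.21], [0.23, 2.52], [-1.04, 4.18], [0, 3.07], [-2.55, 2.55]. Speed limits (rad/s): [2.22, 2.22, 2.57, 3.14, 3.14, 3.14].

### API

Orientations are given as [roll, pitch, yaw] about the fixed x, y, z axes, in that order (R = Rz(yaw) Ry(pitch) Rx(roll)).
In Python, from station import * gives the robot as it stands.
- The arm moves only by the tool send_rows, never from a script. Its argument "motion" is a list of rows, each a list of 3 entries, a list of its own where there are three numbers: the shift along the tool's x, y, z in units of 0.03 m (1.0 is 0.03 m), then the turn, a rotation vector about the tool's x, y, z in units of 0.12 rad (1.0 is 0.12 rad), then the opening, from -1 (shut) to 1 (fully open). In form: [[[x, y, z], [rx, ry, rz], grip], ...]. A call has 1 to 12 rows; each row shifts and turns the commanded pose from where the row before left it, along the tool's axes as they then stand; what a row does not reach is not made up. A row lasts 1/10 s, in which the tool goes at most 50 mm and 8.59 degrees, less where a joint would pass 70% of its speed; a pose out of reach is approached as far as the arm can. A call with a number of a shift or a turn outside -1 to 1 is refused whole. A call with a gripper value outside its range is refused whole. The fingers move at their own pace and stop on an object; "squeeze" is the grip in N (left out, the last holds). Time passes only in rows, so rows that do not move let the fingers close. It gives the time, the measured TCP pose, the force, the opening and the grip force at its end, in the units of the state.
- get_obs(): the state, without advancing time (a new reading comes with each control period).
- camera(name): name is "scene" or "top" or "wrist"; returns a dict with "pixels" (420x560x3 uint8, red, green, blue), "depth" (420x560 float32, m along the optical axis (not along the pixel's ray), 0 where there is no reading), "fx", "fy", "cx", "cy" (pixels), "rvec" (rotation vector, rad) and "tvec" (3), from world to camera coordinates, as OpenCV has them. Camera axes: x right, y down, z forward; pixel columns grow to the right and rows downward; lengths in m; the calibration is good to about 2 mm. A picture is of the moment at which its call begins.
- hand_in(): hands the job in; it is judged then, once.
The state is a dict: "time_s": time; "qpos": joint angles; "joint_vel": joint speeds; "tau": joint torques, N m; "ee_pos": TCP position; "eef_rot": TCP orientation; "force": force on the tool from outside, world axes, zero at the start; "moment": the same for the moment, N m; "grip_width": finger opening in m; "grip_force": force on a finger pad.
Only numpy, scipy, OpenCV 4.12 (cv2) and the standard library are available. Lean on these libraries where they do the work, as an engineer would, in place of code of your own. Each camera call takes 0.05 s, during which the arm holds its last target. There are 200 camera calls.

## Working session

There is one attempt and no reset: what is moved stays moved. The work goes in short steps, Python scripts to look and compute and a tool call to move; the robot and the scene stay as the last step left them, time stands still between calls to the robot, and variables do not carry over. Pictures are saved under pics/ and viewed, at most 10 in all, crops included, and the job is handed in when it is done.

Besides the shell and the picture viewer there is one more tool, called as a command line: name --argument value ..., lists and objects as JSON in quotes. send_rows: Moves the arm, as the interface text tells. Its arguments: {"type":"object","properties":{"motion":{"type":"array"},"squeeze":{"type":"number"}},"required":["motion"]}

```bash
mkdir -p pics; cat > h.py <<'E'
from station import *
import numpy as np, cv2
from scipy.spatial.transform import Rotation as R
def cam(n):
    c=camera(n); Rm=cv2.Rodrigues(np.array(c["rvec"],float))[0]; t=np.array(c["tvec"],float).reshape(3)
    return c,Rm,t
def cloud(c,Rm,t):
    d=c["depth"]; v,u=np.mgrid[0:420,0:560]
    P=np.stack([(u-c["cx"])/c["fx"]*d,(v-c["cy"])/c["fy"]*d,d],-1)
    W=(P-t)@Rm; W[d<=0]=np.nan
    return W
E
python3 - <<'E'
from h import *
print(get_obs())
ims=[]
for n in("scene","top"):
    c,Rm,t=cam(n); np.savez(n+".npz",pix=c["pixels"],W=cloud(c,Rm,t),Rm=Rm,t=t,K=[c[k] for k in("fx","fy","cx","cy")])
    cv2.imwrite(f"pics/{n}.png",cv2.resize(c["pixels"][:,:,::-1],(784,588)))
    print(n,-Rm.T@t,Rm[2])
E
```

```text
{'time_s': 0.0, 'qpos': array([ 1.04440821e+00,  3.00478891e-01,  1.52159632e+00,  3.72581942e-05,
        1.32072322e+00, -6.66161683e-02]), 'joint_vel': array([-0.00126807,  0.0004291 , -0.00057609, -0.00051775, -0.00031249,
       -0.00024626]), 'tau': array([ 1.46060679e-04, -5.31794214e+01, -3.52752256e+01,  7.08879204e-02,
        2.41916638e-02, -5.03516742e-05]), 'ee_pos': array([0.24392225, 0.49264506, 0.20487562]), 'eef_rot': array([-3.14039195e+00, -1.16273038e-04,  2.68181139e+00]), 'force': array([ 0.49783587, -0.36348864, -0.82062438]), 'moment': array([ 0.0526639 , -0.02415251, -0.02594171]), 'grip_force': 0.0, 'grip_width': 0.09416045990003699}
scene [ 1.11083999 -0.28447562  0.7540392 ] [-0.58835659  0.2488551  -0.76935535]
top [ 0.46700357 -0.0743381   0.72135872] [ 0.20822     0.02075932 -0.97786169]
```

View pics/scene.png

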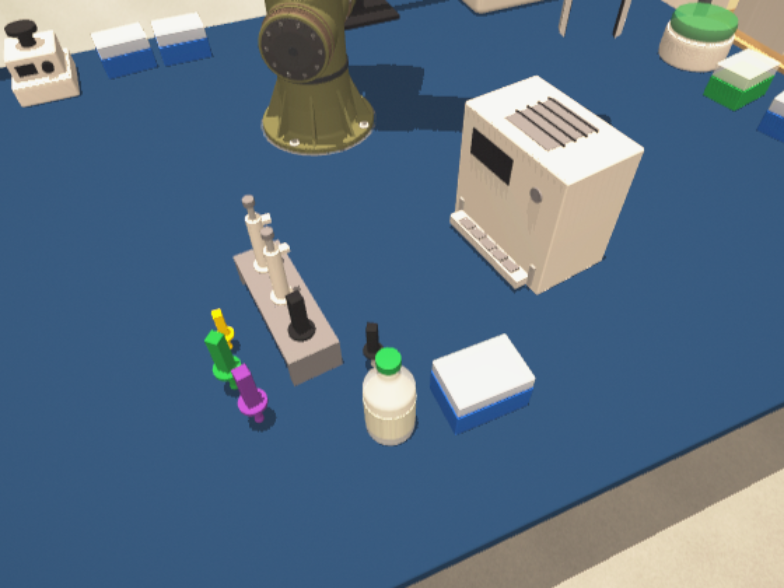

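View pics/top.png

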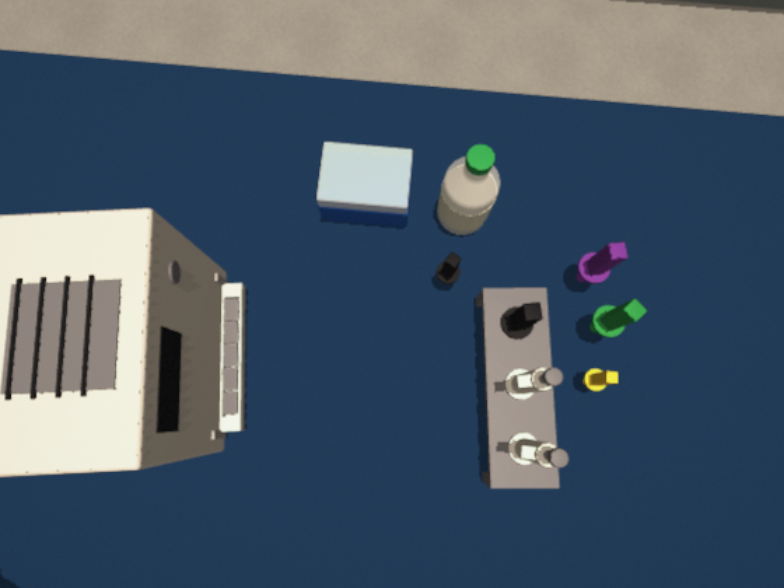

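The views show the black stylus hanging in the stand's opening at the far (+x) end (top ≈(525,317), scene ≈(298,315)). The two pipettes sit in the other two openings. The small black decoy stands free at top (449,268), beside the bottle. The duct (top ≈(232,357)) runs along world x on the housing's -y face. Next I'll measure the poses.

```bash
cat > m.py <<'E'
from h import *
def rect(p,name):
    r=cv2.minAreaRect((p*1000).astype(np.float32)); print(name,len(p),np.round(r[0],1),np.round(r[1],1),round(r[2],2))
for n in("top","scene"):
    D=np.load(n+".npz"); W=D["W"]; px=D["pix"].astype(int); 
    x,y,z=W[...,0],W[...,1],W[...,2]
    f=5/7
    if n=="top": bs=(340,205,405,350); bd=(150,195,180,315); bh=(100,140,175,345)
    else: bs=(165,165,245,275); bd=(315,140,385,210); bh=(320,50,470,215)
    def sel(b,m):
        k=np.zeros(z.shape,bool); k[b[1]:b[3],b[0]:b[2]]=1
        return W[k&m]
    dark=px.max(-1)<60
    print(n)
    s=sel(bs,(abs(z-.06)<.006)&~dark); print("standtop z",np.median(s[:,2])); rect(s[:,:2],"stand")
    h=sel(bs,dark&(z>.09)); print("handle zmax",np.percentile(h[:,2],[2,50,98]))
    ht=h[h[:,2]>.134]; rect(ht[:,:2],"handletop")
    hs=h[(h[:,2]>.09)]; rect(hs[:,:2],"handle all")
    c=sel(bs,dark&(abs(z-.066)<.004)); rect(c[:,:2],"collar")
    t=sel(bh,abs(z-.24)<.006); rect(t[:,:2],"housingtop"); print("z",np.median(t[:,2]))
    d=sel(bd,(z>.015)&(z<.045)); rect(d[:,:2],"duct"); print("z",np.percentile(d[:,2],[5,25,50,75,95]))
    fr=sel(bh,(z>.06)&(z<.22)&(abs(y-np.median(d[:,1])-.015)<.02))
    if len(fr)>50:
        a=np.linalg.lstsq(np.c_[fr[:,0],np.ones(len(fr))],fr[:,1],rcond=None)[0]; print("front y=ax+b",a,len(fr),fr[:,0].min(),fr[:,0].max())
    # duct profile
    dd=d; xs=np.arange(dd[:,0].min(),dd[:,0].max(),.01)
    print([ (round(a,3),round(float(np.median(q[:,2]))*1000,1),round(float(q[:,1].min())*1000,1),round(float(q[:,1].max())*1000,1)) for a in xs if len(q:=dd[(dd[:,0]>=a)&(dd[:,0]<a+.01)])>3])
    o=sel((0,0,560,420),(z>.01)&(z<.4)&(x>.3)); 
E
python3 m.py; python3 -c "
import station
print([k for k in dir(station) if k[0]!='_'])"
```

```text
top
standtop z 0.06000145997078445
stand 5283 [ 515.4 -225.5] [239.1  80.9] 5.51
handle zmax [0.09191681 0.13857731 0.19867687]
handletop 187 [ 519.3 -225.4] [160.8  19.6] 6.04
handle all 310 [ 519.3 -225.3] [160.7  20.9] 6.52
collar 169 [ 587.1 -215.4] [36.7 30.4] 40.66
housingtop 1084 [517.  155.2] [237.4  11.4] 9.62
z 0.23861079155985404
duct 2217 [522.  140.1] [217.1  30. ] 8.25
z [0.01828894 0.02821086 0.03008004 0.0324356  0.04015914]
front y=ax+b [0.14619439 0.07741254] 6413 0.39715722116758784 0.6342589474706041
[(np.float64(0.413), 30.3, 134.2, 138.6), (np.float64(0.423), 29.2, 111.5, 141.3), (np.float64(0.433), 29.3, 112.5, 142.9), (np.float64(0.443), 29.6, 113.5, 144.1), (np.float64(0.453), 30.8, 115.1, 145.5), (np.float64(0.463), 31.7, 117.0, 146.8), (np.float64(0.473), 29.6, 118.5, 148.8), (np.float64(0.483), 31.0, 119.6, 150.0), (np.float64(0.493), 32.9, 121.3, 151.7), (np.float64(0.503), 29.5, 122.8, 152.8), (np.float64(0.513), 30.7, 124.5, 154.6), (np.float64(0.523), 31.8, 125.9, 155.8), (np.float64(0.533), 29.4, 127.1, 157.2), (np.float64(0.543), 30.9, 128.5, 158.7),
[... 1199 characters left out ...]
 30.2, 119.5, 152.6), (np.float64(0.492), 31.2, 120.9, 153.5), (np.float64(0.502), 30.1, 122.1, 156.6), (np.float64(0.512), 29.5, 124.2, 154.9), (np.float64(0.522), 31.1, 125.7, 157.1), (np.float64(0.532), 30.7, 126.7, 158.3), (np.float64(0.542), 30.3, 127.5, 159.2), (np.float64(0.552), 31.5, 128.4, 161.5), (np.float64(0.562), 29.7, 131.7, 163.3), (np.float64(0.572), 30.1, 133.0, 164.8), (np.float64(0.582), 30.8, 133.9, 166.7), (np.float64(0.592), 29.3, 135.0, 167.9), (np.float64(0.602), 28.2, 137.4, 167.9), (np.float64(0.612), 27.0, 139.0, 169.6), (np.float64(0.622), 29.9, 166.3, 172.2), (np.float64(0.632), 19.1, 169.6, 172.4)]
['MotionError', 'camera', 'get_obs', 'hand_in', 'tcp_to_grasp']
```

```bash
python3 - <<'E'
from h import *
D=np.load("top.npz"); W=D["W"]; px=D["pix"].astype(int); z=W[...,2]
m=(px.max(-1)<60)&(z>.134)&(z<.145)&(W[...,0]>.56)&(W[...,0]<.64)&(abs(W[...,1]+.218)<.04)
p=W[m]; print(cv2.minAreaRect((p[:,:2]*1000).astype(np.float32)),np.median(p[:,2]))
for nm,lo,hi,xr,yr in(("anyTall",.15,.26,(.3,.8),(-.45,-.1)),("pip2",.1,.26,(.48,.56),(-.3,-.15))):
    q=W[(z>lo)&(z<hi)&(W[...,0]>xr[0])&(W[...,0]<xr[1])&(W[...,1]>yr[0])&(W[...,1]<yr[1])]
    print(nm,q.min(0),q.max(0))
# seam wrist solutions: R=Rz(q1)Ry(p)Rz(q4)Ry(q5)Rz(q6+pi/2)
a=np.deg2rad(8.4);u=np.array([np.cos(a),np.sin(a),0]);n=np.array([np.sin(a),-np.cos(a),0])
for lean in(30,38):
  th=np.deg2rad(lean); tz=-n*np.sin(th)-np.array([0,0,1])*np.cos(th)
  for nm,ty in(("along",u),("-along",-u),("perp",np.cross(tz,u)),("-perp",-np.cross(tz,u))):
    Rt=np.c_[np.cross(ty,tz),ty,tz]
    for q1,p in((-.1,1.9),(.0,1.7),(.05,1.5)):
        e=R.from_matrix((R.from_euler("z",q1)*R.from_euler("y",p)).inv().as_matrix()@Rt).as_euler("ZYZ")
        e[2]=(e[2]-np.pi/2+np.pi)%(2*np.pi)-np.pi
        print(lean,nm,q1,p,np.round(e,2))
E
```

```text
((588.9091796875, -217.91783142089844), (19.153480529785156, 19.31425666809082), 12.12036418914795) 0.13963075366387756
anyTall [ 0.42926729 -0.24157306  0.15027184] [ 0.76747308 -0.1304117   0.20535739]
pip2 [ 0.50315746 -0.23383276  0.10118289] [ 0.52615961 -0.20014481  0.20410836]
30 along -0.1 1.9 [ 0.51  1.41 -0.38]
30 along 0.0 1.7 [ 0.52  1.53 -0.19]
30 along 0.05 1.5 [ 0.52  1.68 -0.05]
30 -along -0.1 1.9 [0.51 1.41 2.77]
30 -along 0.0 1.7 [0.52 1.53 2.95]
30 -along 0.05 1.5 [0.52 1.68 3.09]
30 perp -0.1 1.9 [0.51 1.41 1.2 ]
30 perp 0.0 1.7 [0.52 1.53 1.38]
30 perp 0.05 1.5 [0.52 1.68 1.52]
30 -perp -0.1 1.9 [ 0.51  1.41 -1.95]
30 -perp 0.0 1.7 [ 0.52  1.53 -1.76]
30 -perp 0.05 1.5 [ 0.52  1.68 -1.62]
38 along -0.1 1.9 [ 0.64  1.46 -0.39]
38 along 0.0 1.7 [ 0.65  1.56 -0.19]
38 along 0.05 1.5 [ 0.66  1.69 -0.03]
38 -along -0.1 1.9 [0.64 1.46 2.75]
38 -along 0.0 1.7 [0.65 1.56 2.95]
38 -along 0.05 1.5 [0.66 1.69 3.11]
38 perp -0.1 1.9 [0.64 1.46 1.18]
38 perp 0.0 1.7 [0.65 1.56 1.38]
38 perp 0.05 1.5 [0.66 1.69 1.54]
38 -perp -0.1 1.9 [ 0.64  1.46 -1.96]
38 -perp 0.0 1.7 [ 0.65  1.56 -1.77]
38 -perp 0.05 1.5 [ 0.66  1.69 -1.6 ]
```

send_rows --motion '[[[0, 0, -0.8], [0, 0, 0], 0.2], [[0, 0, -0.8], [0, 0, 0], 0.2], [[0, 0, -0.8], [0, 0, 0], 0.2], [[0, 0, -0.8], [0, 0, 0], 0.2]]'

```text
time_s: 0.5
ee_pos: [0.244, 0.4927, 0.3021]
eef_rot: [-3.141, -0.0, 2.682]
force: [-0.4, -0.3, 0.7]
grip_width: 0.0652
grip_force: 0.0
```

send_rows --motion '[[[0, 0, 0], [0, 0, -0.98], 0.1], [[0, 0, 0], [0, 0, -0.98], 0.1], [[0, 0, 0], [0, 0, -0.98], 0.1], [[0, 0, 0], [0, 0, -0.98], 0.1], [[0, 0, 0], [0, 0, -0.98], 0.1], [[-0.32, -0.96, 0], [0, 0, 0], 0.1], [[-0.32, -0.96, 0], [0, 0, 0], 0.1], [[-0.32, -0.96, 0], [0, 0, 0], 0.1], [[-0.32, -0.96, 0], [0, 0, 0], 0.1], [[-0.32, -0.96, 0], [0, 0, 0], 0.1], [[-0.32, -0.96, 0], [0, 0, 0], 0.1], [[-0.32, -0.96, 0], [0, 0, 0], 0.1]]'

```text
time_s: 1.7
ee_pos: [0.3367, 0.3003, 0.3013]
eef_rot: [-3.141, -0.0, -3.013]
force: [0.1, -0.1, -0.2]
grip_width: 0.0519
grip_force: 0.0
```

send_rows --motion '[[[-0.32, -0.96, 0], [0, 0, 0], 0.1], [[-0.32, -0.96, 0], [0, 0, 0], 0.1], [[-0.32, -0.96, 0], [0, 0, 0], 0.1], [[-0.32, -0.96, 0], [0, 0, 0], 0.1], [[-0.32, -0.96, 0], [0, 0, 0], 0.1], [[-0.32, -0.96, 0], [0, 0, 0], 0.1], [[-0.32, -0.96, 0], [0, 0, 0], 0.1], [[-0.32, -0.96, 0], [0, 0, 0], 0.1], [[-0.32, -0.96, 0], [0, 0, 0], 0.1], [[-0.32, -0.96, 0], [0, 0, 0], 0.1], [[-0.32, -0.96, 0], [0, 0, 0], 0.1], [[-0.32, -0.96, 0], [0, 0, 0], 0.1]]'

```text
time_s: 2.9
ee_pos: [0.4952, -0.0277, 0.3012]
eef_rot: [3.141, -0.0, -3.013]
force: [0.9, 0.1, 0.1]
grip_width: 0.0519
grip_force: 0.0
```

send_rows --motion '[[[-0.32, -0.96, 0], [0, 0, 0], 0.1], [[-0.32, -0.96, 0], [0, 0, 0], 0.1], [[-0.32, -0.96, 0], [0, 0, 0], 0.1], [[-0.32, -0.96, 0], [0, 0, 0], 0.1], [[-0.32, -0.96, 0], [0, 0, 0], 0.1], [[-0.32, -0.96, 0], [0, 0, 0], 0.1], [[-0.32, -0.96, 0], [0, 0, 0], 0.1], [[0, 0, 0], [0, 0, 0], 0.1], [[0, 0, 0], [0, 0, 0], 0.1]]'

```text
time_s: 3.8
ee_pos: [0.5872, -0.218, 0.3006]
eef_rot: [3.141, -0.001, -3.014]
force: [-0.2, 1.0, 0.6]
grip_width: 0.0513
grip_force: 0.0
```

```bash
python3 - <<'E'
from h import *
o=get_obs(); print(o["ee_pos"],o["eef_rot"],o["qpos"],o["grip_width"],o["force"])
c,Rm,t=cam("wrist"); W=cloud(c,Rm,t); z=W[...,2]; px=c["pixels"].astype(int)
cv2.imwrite("pics/w1.png",c["pixels"][:,:,::-1])
dark=px.max(-1)<70
for lo,hi in((.132,.146),(.062,.070)):
    p=W[dark&(z>lo)&(z<hi)&(W[...,0]>.55)&(W[...,0]<.64)&(abs(W[...,1]+.218)<.035)]
    print(len(p)); 
    if len(p)>5: print(cv2.minAreaRect((p[:,:2]*1000).astype(np.float32)),np.median(p,0))
s=W[(abs(z-.06)<.004)&(W[...,0]<.66)&(W[...,0]>.37)&(abs(W[...,1]+.225)<.07)]
print(cv2.minAreaRect((s[:,:2]*1000).astype(np.float32)))
E
```

```text
[ 0.58721367 -0.21799015  0.30059915] [ 3.14076240e+00 -1.16237039e-03 -3.01406204e+00] [-4.13973436e-01  4.32228895e-01  1.12573503e+00  1.12366004e-04
  1.58505274e+00 -2.11229837e+00] 0.05132617867849719 [-0.22962973  0.97148659  0.57023017]
267
((588.7178955078125, -216.8996124267578), (19.823211669921875, 19.53235626220703), 11.100199699401855) [ 0.5877576  -0.21693062  0.13922354]
278
((586.5258178710938, -217.0808868408203), (34.693599700927734, 36.3814811706543), 7.355539798736572) [ 0.58090945 -0.21761068  0.06544027]
((514.27783203125, -223.94509887695312), (240.59423828125, 80.12373352050781), 5.639174938201904)
```

View pics/w1.png

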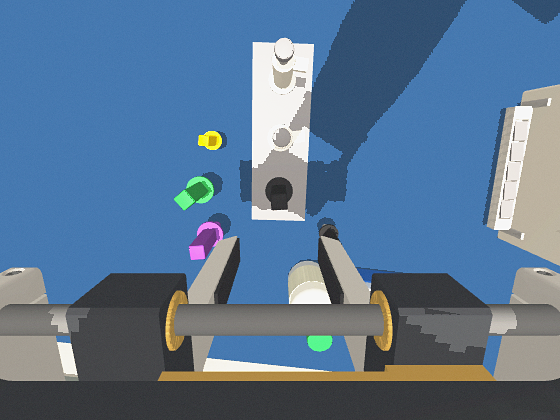

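The wrist view shows the stylus at (279,200), between the fingers. There is room around it, so I'll descend and grasp.

send_rows --motion '[[[-0.05, 0.02, 0.9], [0, 0, 0], 0.1], [[0, 0, 0.9], [0, 0, 0], 0.1], [[0, 0, 0.9], [0, 0, 0], 0.1], [[0, 0, 0.9], [0, 0, 0], 0.1], [[0, 0, 0.9], [0, 0, 0], 0.1], [[0, 0, 0.9], [0, 0, 0], 0.1], [[0, 0, 0.9], [0, 0, 0], 0.1], [[0, 0, 0.8], [0, 0, 0], 0.1], [[0, 0, 0.45], [0, 0, 0], 0.1], [[0, 0, 0], [0, 0, 0], 0.1]]'

```text
time_s: 4.85
ee_pos: [0.5881, -0.2161, 0.0737]
eef_rot: [3.14, -0.002, -3.013]
force: [0.3, -0.3, 0.1]
grip_width: 0.0514
grip_force: 0.0
```

send_rows --motion '[[[0, 0, 0], [0, 0, 0], -1], [[0, 0, 0], [0, 0, 0], -1], [[0, 0, 0], [0, 0, 0], -1], [[0, 0, 0], [0, 0, 0], -1], [[0, 0, 0], [0, 0, 0], -1], [[0, 0, 0], [0, 0, 0], -1]]' --squeeze 50

```text
time_s: 5.45
ee_pos: [0.5889, -0.2172, 0.0755]
eef_rot: [-3.141, 0.001, -3.013]
force: [-1.2, 0.9, 5.6]
grip_width: 0.0196
grip_force: 50.0
```

send_rows --motion '[[[0, 0, -0.3], [0, 0, 0], -1], [[0, 0, -0.8], [0, 0, 0], -1], [[0, 0, -0.9], [0, 0, 0], -1], [[0, 0, -0.9], [0, 0, 0], -1], [[0, 0, -0.9], [0, 0, 0], -1], [[0, 0, -0.9], [0, 0, 0], -1], [[0, 0, -0.6], [0, 0, 0], -1], [[0, 0, 0], [0, 0, 0], -1]]'

```text
time_s: 6.25
ee_pos: [0.5894, -0.2174, 0.2369]
eef_rot: [-3.139, 0.004, -3.013]
force: [-0.0, -0.9, -2.4]
grip_width: 0.02
grip_force: 50.0
```

```bash
python3 - <<'E'
from h import *
P=[]
for i in range(4):
    o=get_obs(); print(o["ee_pos"],o["eef_rot"],o["force"],o["grip_width"],o["qpos"][5])
c,Rm,t=cam("scene"); W=cloud(c,Rm,t)
o=get_obs(); print(o["ee_pos"],o["force"])
p=np.array(o["ee_pos"])
uv=Rm@p+t; u=int(c["fx"]*uv[0]/uv[2]+c["cx"]); v=int(c["fy"]*uv[1]/uv[2]+c["cy"]); print(u,v)
im=c["pixels"][max(0,v-90):v+90,max(0,u-120):u+120,::-1]
cv2.imwrite("pics/s2.png",cv2.resize(im,None,fx=3,fy=3,interpolation=cv2.INTER_CUBIC))
E
```

```text
[ 0.58938819 -0.2173575   0.23691123] [-3.13933158  0.0037412  -3.01337206] [-0.0305465  -0.88388933 -2.41555316] 0.02002973670621506 -2.1106098365349077
[ 0.58938819 -0.2173575   0.23691123] [-3.13933158  0.0037412  -3.01337206] [-0.0305465  -0.88388933 -2.41555316] 0.02002973670621506 -2.1106098365349077
[ 0.58938819 -0.2173575   0.23691123] [-3.13933158  0.0037412  -3.01337206] [-0.0305465  -0.88388933 -2.41555316] 0.02002973670621506 -2.1106098365349077
[ 0.58938819 -0.2173575   0.23691123] [-3.13933158  0.0037412  -3.01337206] [-0.0305465  -0.88388933 -2.41555316] 0.02002973670621506 -2.1106098365349077
[ 0.58891792 -0.21715658  0.23469834] [-0.56655373  0.51393676 -2.18783803]
201 175
```

View pics/s2.png

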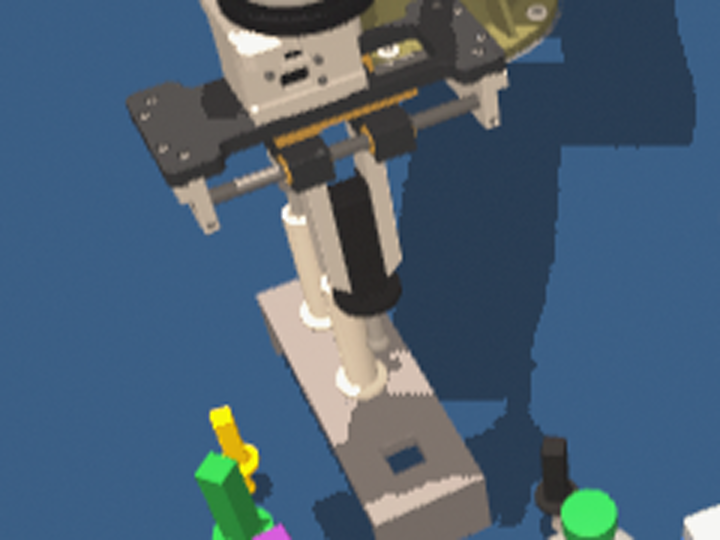

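The picture shows the stylus held upright in the fingers and the third opening empty at (405,455) in the crop. Next is the leaned pose over the duct start.

```bash
cat > p.py <<'E'
from h import *
A=np.deg2rad(8.4);u=np.array([np.cos(A),np.sin(A),0]);n=np.array([np.sin(A),-np.cos(A),0])
S0=np.array([.4378,.1263,0]); L=.0575
def Rlean(deg):
    th=np.deg2rad(deg); tz=-n*np.sin(th)-np.array([0,0,1])*np.cos(th); ty=-np.cross(tz,u)
    return np.c_[np.cross(ty,tz),ty,tz]
def cur():
    o=get_obs(); return o,np.array(o["ee_pos"]),R.from_euler("xyz",o["eef_rot"]).as_matrix()
def seamstat():
    o,p,Rc=cur(); b=p+Rc[:,2]*L; d=b-S0
    print("t %.2f ball along %.1f lat(+away) %.1f z_bottom %.1f mm"%(o["time_s"],1e3*d@u,1e3*d@n,1e3*(b[2]-.007)),"F along/n/z",np.round([o["force"]@u,o["force"]@n,o["force"][2]],1),"lean %.1f"%np.degrees(np.arccos(-Rc[2,2])),"roterr",np.round(R.from_matrix(Rc.T@Rlean(35)).as_rotvec()/.12,2),"grip",round(o["grip_width"]*1e3,2))
    return o,p,Rc
E
python3 - <<'E'
from p import *
o,p,Rc=cur(); Rt=Rlean(35)
print("rot units",R.from_matrix(Rc.T@Rt).as_rotvec()/.12)
T=S0+[0,0,.075]+n*0-Rt[:,2]*L; T1=T+n*.12+[0,0,.08]
print(T1,T); print("p->T1 (in Rt)",Rt.T@(T1-p)/.03,"T1->T",Rt.T@(T-T1)/.03)
print("down dir",Rt.T@[0,0,-1],"u",Rt.T@u,"n",Rt.T@n, o["force"])
E
```

```text
rot units [-5.0976626   0.05782378 -0.14518474]
[ 0.46014788 -0.02503952  0.20210124] [0.44261791 0.09367316 0.12210124]
p->T1 (in Rt) [3.31078656 5.07990259 4.88344313] T1->T [5.88940212e-16 1.74707101e+00 4.47871120e+00]
down dir [ 0.         -0.57357644  0.81915204] u [-1.00000000e+00  8.39129300e-18 -3.34746092e-18] n [ 2.18202835e-17 -8.19152044e-01 -5.73576436e-01] [-0.56655373  0.51393676 -2.18783803]
```

send_rows --motion '[[[0, 0, 0], [-0.85, 0.01, -0.02], -1], [[0, 0, 0], [-0.85, 0.01, -0.02], -1], [[0, 0, 0], [-0.85, 0.01, -0.03], -1], [[0, 0, 0], [-0.85, 0.01, -0.03], -1], [[0, 0, 0], [-0.85, 0.01, -0.02], -1], [[0, 0, 0], [-0.85, 0.01, -0.02], -1]]'

```text
time_s: 6.9
ee_pos: [0.5885, -0.2172, 0.2326]
eef_rot: [2.524, -0.003, -2.996]
force: [-0.5, -0.6, -2.1]
grip_width: 0.0194
grip_force: 50.0
```

send_rows --motion '[[[0.41, 0.63, 0.61], [0, 0, 0], -1], [[0.41, 0.63, 0.61], [0, 0, 0], -1], [[0.41, 0.63, 0.61], [0, 0, 0], -1], [[0.41, 0.63, 0.61], [0, 0, 0], -1], [[0.41, 0.63, 0.61], [0, 0, 0], -1], [[0.41, 0.63, 0.61], [0, 0, 0], -1], [[0.41, 0.63, 0.61], [0, 0, 0], -1], [[0.41, 0.63, 0.61], [0, 0, 0], -1], [[0, 0, 0], [0, 0, 0], -1], [[0, 0, 0], [0, 0, 0], -1]]'

```text
time_s: 7.9
ee_pos: [0.4608, -0.0256, 0.2006]
eef_rot: [2.529, -0.003, -2.995]
force: [0.8, -0.2, -1.2]
grip_width: 0.02
grip_force: 50.0
```

send_rows --motion '[[[0, 0.25, 0.64], [0, 0, 0], -1], [[0, 0.25, 0.64], [0, 0, 0], -1], [[0, 0.25, 0.64], [0, 0, 0], -1], [[0, 0.25, 0.64], [0, 0, 0], -1], [[0, 0.25, 0.64], [0, 0, 0], -1], [[0, 0.25, 0.64], [0, 0, 0], -1], [[0, 0.25, 0.64], [0, 0, 0], -1], [[0, 0, 0], [0, 0, 0], -1], [[0, 0, 0], [0, 0, 0], -1], [[0, 0, 0], [0, 0, 0], -1]]'

```text
time_s: 8.9
ee_pos: [0.4441, 0.0923, 0.1216]
eef_rot: [2.53, -0.001, -2.996]
force: [0.0, 0.5, -1.9]
grip_width: 0.0198
grip_force: 50.0
```

```bash
python3 - <<'E'
from p import *
o,p,Rc=seamstat(); print(p,o["qpos"])
for n_ in("wrist","scene"):
    c,Rm,t=cam(n_)
    b=p+Rc[:,2]*.0575; q=Rm@b+t; uu,v=c["fx"]*q[0]/q[2]+c["cx"],c["fy"]*q[1]/q[2]+c["cy"]; print(n_,uu,v,q[2])
    np.savez(n_+"2.npz",pix=c["pixels"],W=cloud(c,Rm,t),Rm=Rm,t=t,K=[c[k] for k in("fx","fy","cx","cy")])
    U,V=int(np.clip(uu,100,460)),int(np.clip(v,75,345))
    cv2.imwrite(f"pics/{n_}3.png",cv2.resize(c["pixels"][V-75:V+75,U-100:U+100,::-1],None,fx=4,fy=4,interpolation=cv2.INTER_CUBIC)); print(U,V)
seamstat()
E
```

```text
t 8.90 ball along 1.2 lat(+away) 1.6 z_bottom 67.5 mm F along/n/z [ 0.1 -0.5 -1.9] lean 35.0 roterr [ 0.01 -0.   -0.01] grip 19.84
[0.44407446 0.09227126 0.12162235] [-0.20871985  0.29063639  1.87438012  0.59794146  1.273855   -2.19151617]
wrist 278.06875989849846 225.3230513413247 0.2461731155320821
278 225
scene 328.55171369980604 140.8860275687747 1.0197961125153947
328 140
t 9.00 ball along 1.1 lat(+away) 1.4 z_bottom 67.5 mm F along/n/z [-0.   0.8 -0.8] lean 35.0 roterr [ 0.01 -0.   -0.01] grip 19.58
```

View pics/scene3.png

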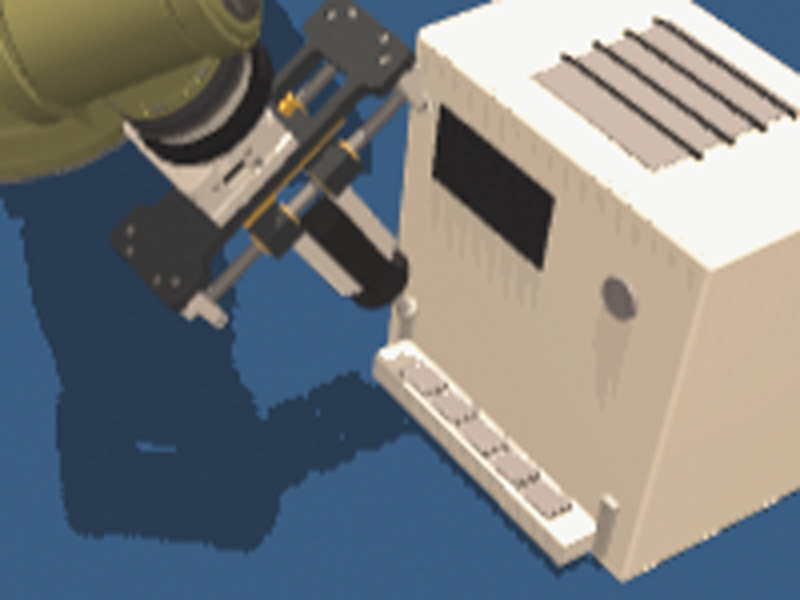

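View pics/wrist3.png

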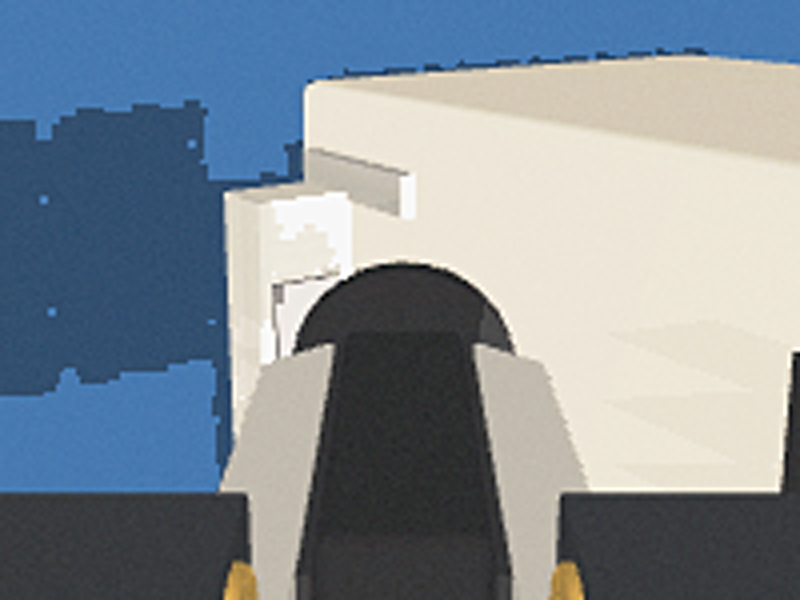

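The ball hangs above the start landing. In the scene crop the hand is about 30 mm clear of the face, and the landing shows at (395,352). Next I'll descend and feel for it.

send_rows --motion '[[[0, -0.1, 0.16], [0, 0, 0], -1], [[0, -0.1, 0.16], [0, 0, 0], -1], [[0, -0.1, 0.16], [0, 0, 0], -1], [[0, -0.1, 0.16], [0, 0, 0], -1], [[0, -0.1, 0.16], [0, 0, 0], -1], [[0, -0.1, 0.16], [0, 0, 0], -1], [[0, 0, 0], [0, 0, 0], -1], [[0, 0, 0], [0, 0, 0], -1], [[0, 0, 0], [0, 0, 0], -1]]'

```text
time_s: 9.9
ee_pos: [0.4432, 0.0949, 0.0876]
eef_rot: [2.53, -0.001, -2.995]
force: [0.1, 0.0, -1.5]
grip_width: 0.0201
grip_force: 50.0
```

```bash
python3 -c "
from p import *
seamstat()"
```

```text
t 9.90 ball along 0.7 lat(+away) -1.1 z_bottom 33.5 mm F along/n/z [ 0.1  0.  -1.5] lean 35.1 roterr [ 0.01 -0.01 -0.01] grip 20.1
```

send_rows --motion '[[[0, -0.02, 0.027], [0, 0, 0], -1], [[0, -0.02, 0.027], [0, 0, 0], -1], [[0, 0, 0], [0, 0, 0], -1]]'

```text
time_s: 10.2
ee_pos: [0.4431, 0.0948, 0.0853]
eef_rot: [2.53, -0.002, -2.996]
force: [-0.2, -0.4, -1.1]
grip_width: 0.0199
grip_force: 50.0
```

```bash
python3 -c "
from p import *
seamstat()"
```

```text
t 10.20 ball along 0.6 lat(+away) -1.1 z_bottom 31.3 mm F along/n/z [-0.2  0.4 -1.1] lean 35.1 roterr [ 0.01 -0.01 -0.01] grip 19.88
```

send_rows --motion '[[[0, -0.03, -0.015], [0, 0, 0], -1], [[0, -0.01, 0.014], [0, 0, 0], -1], [[0, -0.01, 0.014], [0, 0, 0], -1], [[0, 0, 0], [0, 0, 0], -1]]'

```text
time_s: 10.6
ee_pos: [0.4433, 0.0938, 0.0842]
eef_rot: [2.53, -0.002, -2.996]
force: [-0.2, 0.1, -0.2]
grip_width: 0.0198
grip_force: 50.0
```

send_rows --motion '[[[0, -0.01, 0.014], [0, 0, 0], -1], [[0, 0, 0], [0, 0, 0], -1]]'

```text
time_s: 10.8
ee_pos: [0.4434, 0.0939, 0.0838]
eef_rot: [2.529, -0.002, -2.996]
force: [-1.0, -1.0, 1.7]
grip_width: 0.0201
grip_force: 50.0
```

send_rows --motion '[[[0, -0.01, 0.014], [0, 0, 0], -1], [[0, 0, 0], [0, 0, 0], -1]]'

```text
time_s: 11.0
ee_pos: [0.4434, 0.0939, 0.0834]
eef_rot: [2.529, -0.001, -2.995]
force: [-1.1, -1.0, 5.5]
grip_width: 0.0201
grip_force: 50.0
```

```bash
python3 -c "
from p import *
seamstat()"
```

```text
t 11.00 ball along 0.7 lat(+away) -0.2 z_bottom 29.4 mm F along/n/z [-1.3  0.9  5.5] lean 35.1 roterr [ 0.01 -0.01 -0.01] grip 20.08
```

Contact came at about 29.8 mm, with a stiffness of about 8 N/mm. Starting the slow pass.

send_rows --motion '[[[-0.04, -0.006, 0.009], [0, 0, 0], -1], [[-0.04, 0, 0], [0, 0, 0], -1], [[-0.04, 0, 0], [0, 0, 0], -1], [[-0.04, 0, 0], [0, 0, 0], -1], [[-0.04, 0, 0], [0, 0, 0], -1], [[-0.04, 0, 0], [0, 0, 0], -1], [[-0.04, 0, 0], [0, 0, 0], -1]]'

```text
time_s: 11.7
ee_pos: [0.4503, 0.0954, 0.0829]
eef_rot: [2.528, -0.005, -2.994]
force: [-8.5, -2.8, 11.8]
grip_width: 0.0198
grip_force: 50.0
```

```bash
python3 -c "
from p import *
seamstat()"
```

```text
t 11.70 ball along 7.6 lat(+away) -0.7 z_bottom 28.9 mm F along/n/z [-8.9  1.5 11.8] lean 35.2 roterr [ 0.02 -0.04 -0.01] grip 19.8
```

send_rows --motion '[[[-0.04, 0, 0], [0, 0, 0], -1], [[-0.04, 0, 0], [0, 0, 0], -1], [[-0.04, 0, 0], [0, 0, 0], -1], [[-0.04, 0, 0], [0, 0, 0], -1], [[-0.04, 0, 0], [0, 0, 0], -1], [[-0.04, 0, 0], [0, 0, 0], -1]]'

```text
time_s: 12.3
ee_pos: [0.4573, 0.0967, 0.0832]
eef_rot: [2.527, -0.005, -2.993]
force: [-9.7, -1.5, 13.1]
grip_width: 0.0201
grip_force: 50.0
```

```bash
python3 -c "
from p import *
seamstat()"
```

```text
t 12.30 ball along 14.6 lat(+away) -1.0 z_bottom 29.2 mm F along/n/z [-9.8  0.1 13.1] lean 35.2 roterr [ 0.03 -0.04 -0.01] grip 20.09
```

send_rows --motion '[[[-0.04, -0.004, -0.002], [0, 0, 0], -1], [[-0.04, -0.004, -0.002], [0, 0, 0], -1], [[-0.04, -0.004, -0.002], [0, 0, 0], -1], [[-0.04, -0.004, -0.002], [0, 0, 0], -1], [[-0.04, -0.004, -0.002], [0, 0, 0], -1], [[-0.04, -0.004, -0.002], [0, 0, 0], -1]]' --squeeze 60

```text
time_s: 12.9
ee_pos: [0.4651, 0.0969, 0.083]
eef_rot: [2.528, -0.004, -2.994]
force: [-5.7, 0.3, 8.9]
grip_width: 0.0197
grip_force: 60.0
```

```bash
python3 -c "
from p import *
seamstat()"
```

```text
t 12.90 ball along 22.5 lat(+away) -0.1 z_bottom 29.0 mm F along/n/z [-5.6 -1.1  8.9] lean 35.2 roterr [ 0.03 -0.03 -0.01] grip 19.7
```

send_rows --motion '[[[-0.04, 0, 0], [0, 0, 0], -1], [[-0.04, 0, 0], [0, 0, 0], -1], [[-0.04, 0, 0], [0, 0, 0], -1], [[-0.04, 0, 0], [0, 0, 0], -1], [[-0.04, 0, 0], [0, 0, 0], -1], [[-0.04, 0, 0], [0, 0, 0], -1]]'

```text
time_s: 13.5
ee_pos: [0.4724, 0.0978, 0.083]
eef_rot: [2.528, -0.003, -2.994]
force: [-5.3, -0.8, 9.6]
grip_width: 0.0198
grip_force: 60.0
```

```bash
python3 -c "
from p import *
seamstat()"
```

```text
t 13.50 ball along 29.9 lat(+away) 0.1 z_bottom 29.0 mm F along/n/z [-5.4  0.   9.6] lean 35.2 roterr [ 0.02 -0.03 -0.01] grip 19.82
```

send_rows --motion '[[[-0.04, 0, 0], [0, 0, 0], -1], [[-0.04, 0, 0], [0, 0, 0], -1], [[-0.04, 0, 0], [0, 0, 0], -1], [[-0.04, 0, 0], [0, 0, 0], -1], [[-0.04, 0, 0], [0, 0, 0], -1], [[-0.04, 0, 0], [0, 0, 0], -1], [[-0.04, 0, 0], [0, 0, 0], -1], [[-0.04, 0, 0], [0, 0, 0], -1]]'

```text
time_s: 14.3
ee_pos: [0.4819, 0.0992, 0.083]
eef_rot: [2.528, -0.003, -2.994]
force: [-7.3, -1.2, 10.2]
grip_width: 0.02
grip_force: 60.0
```

```bash
python3 - <<'E'
from p import *
o,p,Rc=seamstat()
c,Rm,t=cam("scene"); b=p+Rc[:,2]*L; q=Rm@b+t
U,V=int(c["fx"]*q[0]/q[2]+c["cx"]),int(c["fy"]*q[1]/q[2]+c["cy"]); print(U,V)
cv2.imwrite("pics/s4.png",cv2.resize(c["pixels"][V-45:V+45,U-60:U+60,::-1],None,fx=6,fy=6,interpolation=cv2.INTER_CUBIC))
seamstat()
E
```

```text
t 14.30 ball along 39.4 lat(+away) 0.1 z_bottom 29.0 mm F along/n/z [-7.4  0.1 10.2] lean 35.2 roterr [ 0.02 -0.03 -0.01] grip 19.98
336 161
t 14.35 ball along 39.5 lat(+away) 0.1 z_bottom 29.0 mm F along/n/z [-4.9  0.5 10.5] lean 35.2 roterr [ 0.02 -0.03 -0.01] grip 19.9
```

View pics/s4.png

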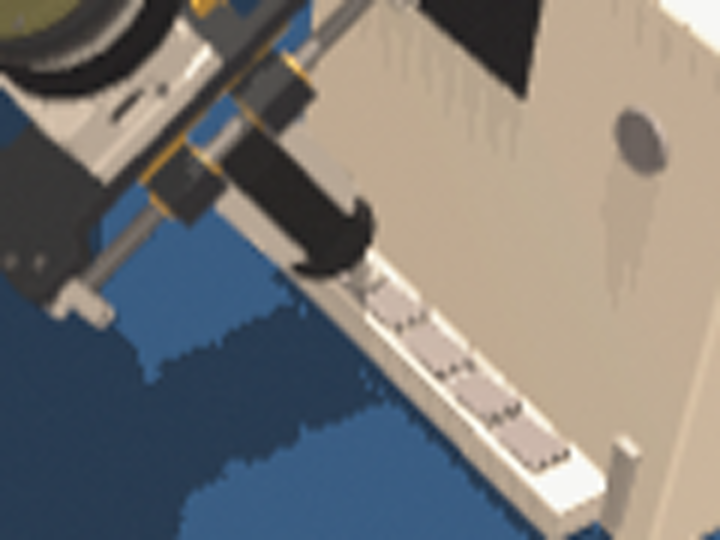

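The shank and ball ride in the duct at about (360,275), with leaves 2–5 still raised ahead. Continuing.

send_rows --motion '[[[-0.04, 0, 0], [0, 0, 0], -1], [[-0.04, 0, 0], [0, 0, 0], -1], [[-0.04, 0, 0], [0, 0, 0], -1], [[-0.04, 0, 0], [0, 0, 0], -1], [[-0.04, 0, 0], [0, 0, 0], -1], [[-0.04, 0, 0], [0, 0, 0], -1]]'

```text
time_s: 14.95
ee_pos: [0.4879, 0.1004, 0.0829]
eef_rot: [2.527, -0.006, -2.993]
force: [-12.3, -1.4, 13.5]
grip_width: 0.0198
grip_force: 60.0
```

```bash
python3 -c "
from p import *
seamstat()"
```

```text
t 14.95 ball along 45.5 lat(+away) -0.2 z_bottom 29.0 mm F along/n/z [-12.4  -0.4  13.5] lean 35.2 roterr [ 0.03 -0.05 -0.01] grip 19.81
```

send_rows --motion '[[[-0.04, 0, 0], [0, 0, 0], -1], [[-0.04, 0, 0], [0, 0, 0], -1], [[-0.04, 0, 0], [0, 0, 0], -1], [[-0.04, 0, 0], [0, 0, 0], -1], [[-0.04, 0, 0], [0, 0, 0], -1], [[-0.04, 0, 0], [0, 0, 0], -1]]'

```text
time_s: 15.55
ee_pos: [0.4952, 0.1016, 0.0831]
eef_rot: [2.527, -0.005, -2.993]
force: [-11.7, -1.1, 13.8]
grip_width: 0.02
grip_force: 60.0
```

```bash
python3 -c "
from p import *
seamstat()"
```

```text
t 15.55 ball along 52.8 lat(+away) -0.4 z_bottom 29.1 mm F along/n/z [-11.7  -0.6  13.8] lean 35.2 roterr [ 0.03 -0.05 -0.01] grip 19.98
```

send_rows --motion '[[[-0.04, 0, 0], [0, 0, 0], -1], [[-0.04, 0, 0], [0, 0, 0], -1], [[-0.04, 0, 0], [0, 0, 0], -1], [[-0.04, 0, 0], [0, 0, 0], -1], [[-0.04, 0, 0], [0, 0, 0], -1], [[-0.04, 0, 0], [0, 0, 0], -1]]'

```text
time_s: 16.15
ee_pos: [0.5023, 0.1027, 0.083]
eef_rot: [2.527, -0.005, -2.993]
force: [-11.4, 0.1, 13.3]
grip_width: 0.0198
grip_force: 60.0
```

```bash
python3 -c "
from p import *
seamstat()"
```

```text
t 16.15 ball along 60.0 lat(+away) -0.4 z_bottom 29.0 mm F along/n/z [-11.3  -1.7  13.3] lean 35.2 roterr [ 0.03 -0.05 -0.01] grip 19.79
```

```bash
python3 - <<'E'
from p import *
o,p,Rc=seamstat()
ims=[]
for nm in("scene","top"):
    c,Rm,t=cam(nm); b=p+Rc[:,2]*L; q=Rm@b+t
    U,V=int(c["fx"]*q[0]/q[2]+c["cx"]),int(c["fy"]*q[1]/q[2]+c["cy"]); print(U,V)
    U,V=max(U,50),max(V,55)
    ims.append(cv2.resize(c["pixels"][V-40:V+40,U-40:U+40,::-1],(398,400),interpolation=cv2.INTER_CUBIC))
cv2.imwrite("pics/s5.png",np.hstack(ims))
seamstat()
E
```

```text
t 16.15 ball along 60.0 lat(+away) -0.4 z_bottom 29.0 mm F along/n/z [-11.3  -1.7  13.3] lean 35.2 roterr [ 0.03 -0.05 -0.01] grip 19.79
342 166
162 265
t 16.25 ball along 60.4 lat(+away) -0.3 z_bottom 29.1 mm F along/n/z [-8.8 -0.8 13.3] lean 35.2 roterr [ 0.03 -0.04 -0.01] grip 19.61
```

View pics/s5.png

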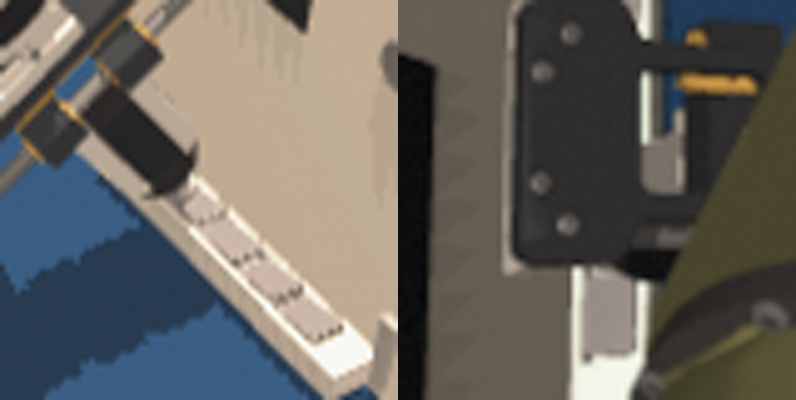

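The ball is at about (190,203) in the left half. The dark gap at leaf 2's end is gone while leaves 3–5 still show theirs, so it is working. I'll ease the pressure slightly and go on.

send_rows --motion '[[[-0.04, 0.003, -0.004], [0, 0, 0], -1], [[-0.04, 0.003, -0.004], [0, 0, 0], -1], [[-0.04, 0, 0], [0, 0, 0], -1], [[-0.04, 0, 0], [0, 0, 0], -1], [[-0.04, 0, 0], [0, 0, 0], -1], [[-0.04, 0, 0], [0, 0, 0], -1]]'

```text
time_s: 16.85
ee_pos: [0.5103, 0.1034, 0.083]
eef_rot: [2.528, -0.003, -2.994]
force: [-4.5, 0.1, 6.8]
grip_width: 0.0197
grip_force: 60.0
```

```bash
python3 -c "
from p import *
seamstat()"
```

```text
t 16.85 ball along 68.2 lat(+away) 0.2 z_bottom 29.0 mm F along/n/z [-4.5 -0.7  6.8] lean 35.1 roterr [ 0.02 -0.03 -0.01] grip 19.72
```

send_rows --motion '[[[-0.04, 0, 0], [0, 0, 0], -1], [[-0.04, 0, 0], [0, 0, 0], -1], [[-0.04, 0, 0], [0, 0, 0], -1], [[-0.04, 0, 0], [0, 0, 0], -1], [[-0.04, 0, 0], [0, 0, 0], -1], [[-0.04, 0, 0], [0, 0, 0], -1]]'

```text
time_s: 17.45
ee_pos: [0.5182, 0.1041, 0.0829]
eef_rot: [2.529, -0.002, -2.995]
force: [-3.3, -1.0, 4.1]
grip_width: 0.0199
grip_force: 60.0
```

```bash
python3 -c "
from p import *
seamstat()"
```

```text
t 17.45 ball along 76.2 lat(+away) 0.6 z_bottom 28.8 mm F along/n/z [-3.5  0.5  4.1] lean 35.1 roterr [ 0.01 -0.01 -0.01] grip 19.88
```

send_rows --motion '[[[-0.04, 0, 0.013], [0, 0, 0], -1], [[-0.04, 0, 0.013], [0, 0, 0], -1], [[-0.04, 0, 0], [0, 0, 0], -1], [[-0.04, 0, 0], [0, 0, 0], -1], [[-0.04, 0, 0], [0, 0, 0], -1]]'

```text
time_s: 17.95
ee_pos: [0.5241, 0.1055, 0.0823]
eef_rot: [2.529, -0.002, -2.995]
force: [-4.0, -1.1, 5.9]
grip_width: 0.0199
grip_force: 60.0
```

```bash
python3 -c "
from p import *
seamstat()"
```

```text
t 17.95 ball along 82.2 lat(+away) 0.2 z_bottom 28.3 mm F along/n/z [-4.1  0.5  5.9] lean 35.1 roterr [ 0.01 -0.01 -0.01] grip 19.89
```

send_rows --motion '[[[-0.04, 0, 0], [0, 0, 0], -1], [[-0.04, -0.002, 0.003], [0, 0, 0], -1], [[-0.04, 0, 0], [0, 0, 0], -1], [[-0.04, 0, 0], [0, 0, 0], -1], [[-0.04, 0, 0], [0, 0, 0], -1]]'

```text
time_s: 18.45
ee_pos: [0.529, 0.1066, 0.0826]
eef_rot: [2.528, -0.004, -2.994]
force: [-10.9, -2.1, 13.6]
grip_width: 0.0194
grip_force: 60.0
```

```bash
python3 -c "
from p import *
seamstat()"
```

```text
t 18.45 ball along 87.1 lat(+away) -0.3 z_bottom 28.6 mm F along/n/z [-11.1   0.5  13.6] lean 35.2 roterr [ 0.02 -0.03 -0.01] grip 19.42
```

```bash
python3 - <<'E'
from p import *
o,p,Rc=seamstat()
c,Rm,t=cam("scene"); b=p+Rc[:,2]*L; q=Rm@b+t
U,V=int(c["fx"]*q[0]/q[2]+c["cx"]),int(c["fy"]*q[1]/q[2]+c["cy"]); print(U,V)
a=cv2.resize(c["pixels"][V-40:V+40,U-40:U+40,::-1],(400,400),interpolation=cv2.INTER_CUBIC)
a=cv2.circle(a,(200,200),3,(0,0,255),1)
W=cloud(c,Rm,t)
D0=np.load("wrist2.npz"); c2,Rm2,t2=cam("wrist"); W2=cloud(c2,Rm2,t2)
# dark points expressed in tool frame, current vs before
def tool(W,px,p,Rc):
    m=(px.astype(int).max(-1)<55)&np.isfinite(W[...,0]); P=(W[m]-p)@Rc
    return P[(abs(P[:,0])<.035)&(abs(P[:,1])<.03)&(P[:,2]>-.075)&(P[:,2]<.03)]
p0=np.array([.44407446,.09227126,.12162235]); R0=R.from_euler("xyz",[2.53,-.001,-2.996]).as_matrix()
for W_,px,pp,RR in((D0["W"],D0["pix"],p0,R0),(W2,c2["pixels"],p,Rc)):
    P=tool(W_,px,pp,RR); print(len(P))
    for lo in np.arange(-.07,.02,.01):
        s=P[(P[:,2]>=lo)&(P[:,2]<lo+.01)]
        if len(s)>5: print(round(lo,3),len(s),np.round(1e3*np.r_[s[:,0].min(),np.median(s[:,0]),s[:,0].max(),np.median(s[:,1])],1))
w=np.hstack([cv2.resize(D0["pix"][165:305,228:328,::-1],(200,280)),cv2.resize(c2["pixels"][165:305,228:328,::-1],(200,280))])
cv2.imwrite("pics/s6.png",np.hstack([a,cv2.copyMakeBorder(w,0,120,0,0,0)]))
E
```

```text
t 18.45 ball along 87.1 lat(+away) -0.3 z_bottom 28.6 mm F along/n/z [-11.1   0.5  13.6] lean 35.2 roterr [ 0.02 -0.03 -0.01] grip 19.42
348 172
2617
-0.07 491 [-0.   8.6 10.9  1.5]
-0.06 465 [ 8.1  9.9 10.7  0.6]
-0.05 366 [ 8.1 10.  10.8  0.4]
-0.04 306 [ 8.1 10.  10.6  0.2]
-0.03 262 [ 8.1 10.  10.8  0.1]
-0.02 211 [ 8.5 10.  10.7  0.7]
-0.01 184 [ 8.4 10.  10.7  0.7]
0.0 154 [ 6.2 10.1 19.1  0.1]
0.01 178 [ 5.5 15.3 20.2 -0.6]
3166
-0.07 612 [ 0.3  9.7 12.7  0.7]
-0.06 548 [ 8.2 12.4 13.9  0.3]
-0.05 445 [ 8.1 13.7 15.   0.7]
-0.04 356 [ 8.3 15.  16.2  0.7]
-0.03 298 [ 8.4 16.3 17.4  0.2]
-0.02 247 [ 8.3 17.5 18.8  0.2]
-0.01 204 [ 8.7 18.9 20.   0.8]
0.0 392 [ 6.  20.2 31.  -1.2]
0.01 64 [ 5.8 28.4 31.2 -2.2]
```

View pics/s6.png

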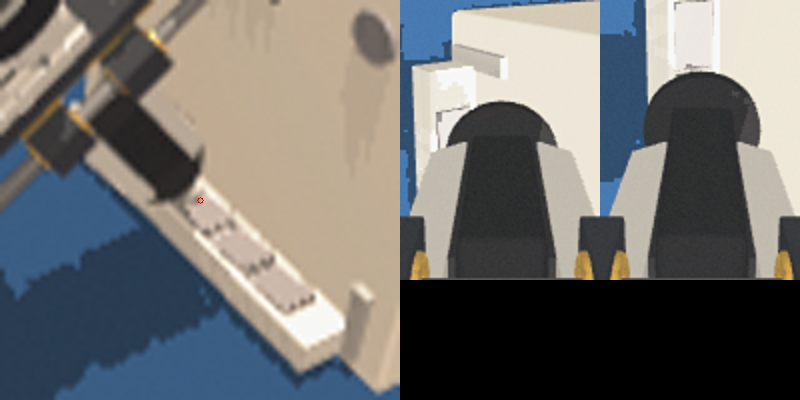

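Left: the ball lags behind the hand axis. Wrist crops, before and after: the handle has turned in the pads by about 7°, and the ball trails by about 17 mm. So the true ball position is at the leaf 2/3 joint. I'll turn the hand about the ball to let the stylus trail, which cuts the moment on the grip, and ease the force.

send_rows --motion '[[[-0.05, 0.006, 0.007], [0, 0.22, 0], -1], [[-0.05, 0, 0.015], [0, 0.22, 0], -1], [[-0.05, 0, 0.015], [0, 0.22, 0], -1], [[-0.05, 0, 0.015], [0, 0.22, 0], -1]]'

```text
time_s: 18.95
ee_pos: [0.5355, 0.1086, 0.0813]
eef_rot: [2.526, -0.089, -2.934]
force: [-4.9, -0.7, 9.2]
grip_width: 0.0198
grip_force: 60.0
```

```bash
cat >> p.py <<'E'
def grip():
    """stylus axis in tool frame from the wrist camera: slope, centre x at z=0, ball (tool frame)"""
    o,p,Rc=cur(); c,Rm,t=cam("wrist"); W=cloud(c,Rm,t)
    m=(c["pixels"].astype(int).max(-1)<55)&np.isfinite(W[...,0]); P=(W[m]-p)@Rc
    P=P[(abs(P[:,1])<.008)&(P[:,2]>-.06)&(P[:,2]<-.004)&(P[:,0]>.0)&(P[:,0]<.04)]
    zs,xs=[],[]
    for lo in np.arange(-.06,-.004,.004):
        s=P[(P[:,2]>=lo)&(P[:,2]<lo+.004)]
        if len(s)>15: zs.append(lo+.002); xs.append(np.median(s[s[:,0]>np.percentile(s[:,0],30),0]))
    k,x0=np.polyfit(zs,xs,1); al=np.arctan(k); x0-=.01/np.cos(al)
    g=np.array([x0-.019*k,0,-.019]); B=g+.0765*np.array([np.sin(al),0,np.cos(al)])
    return k,x0,B
def stat():
    k,x0,B=grip(); o,p,Rc=cur(); b=p+Rc@B; d=b-S0; ax=Rc@np.array([np.sin(np.arctan(k)),0,np.cos(np.arctan(k))])
    print("t %.2f along %.1f lat %.1f zb %.1f"%(o["time_s"],1e3*d@u,1e3*d@n,1e3*(b[2]-.007)),"F",np.round([o["force"]@u,o["force"]@n,o["force"][2]],1),"lean %.1f trail %.1f slip %.1fdeg x@grasp %.1fmm"%(np.degrees(np.arccos(-ax[2])),np.degrees(np.arcsin(-ax@u)),np.degrees(np.arctan(k)),1e3*(x0-.019*k)),"B",np.round(B*1e3,1))
    print(" 1mm along u/down/n in units:",np.round(Rc.T@u/30,4),np.round(Rc.T@[0,0,-1]/30,4),np.round(Rc.T@n/30,4))
    return o,p,Rc,k,x0,B
E
python3 -c "
from p import *
stat()"
```

```text
t 19.00 along 71.5 lat 0.2 zb 29.5 F [-4.6  0.1 12.8] lean 37.3 trail 13.5 slip 7.2deg x@grasp 7.2mm B [16.7  0.  56.9]
 1mm along u/down/n in units: [-0.0331  0.     -0.0037] [-0.003  -0.0192  0.0271] [ 0.0021 -0.0273 -0.0191]
```

send_rows --motion '[[[-0.05, 0.002, 0.012], [0, 0.22, 0], -1], [[-0.05, 0.002, 0.012], [0, 0.22, 0], -1], [[-0.05, 0.002, 0.012], [0, 0.22, 0], -1], [[-0.05, 0, 0.015], [0, 0.22, 0], -1]]'

```text
time_s: 19.4
ee_pos: [0.5416, 0.1108, 0.0794]
eef_rot: [2.518, -0.174, -2.873]
force: [-0.7, 0.6, 7.9]
grip_width: 0.0199
grip_force: 60.0
```

```bash
python3 -c "
from p import *
stat()"
```

```text
t 19.45 along 72.3 lat 0.4 zb 29.8 F [-1.4  0.8  9.6] lean 39.5 trail 19.5 slip 7.2deg x@grasp 7.0mm B [16.6  0.  56.9]
 1mm along u/down/n in units: [-0.0326  0.     -0.0071] [-0.0058 -0.0192  0.0266] [ 0.004  -0.0273 -0.0187]
```

send_rows --motion '[[[-0.039, 0.014, -0.011], [0, 0, 0], -1], [[-0.039, 0, -0.0085], [0, 0, 0], -1], [[-0.039, 0, -0.0085], [0, 0, 0], -1], [[-0.039, 0, -0.0085], [0, 0, 0], -1], [[-0.039, 0, -0.0085], [0, 0, 0], -1]]'

```text
time_s: 19.95
ee_pos: [0.5461, 0.1121, 0.0795]
eef_rot: [2.517, -0.177, -2.871]
force: [-7.1, -1.0, 10.1]
grip_width: 0.0195
grip_force: 60.0
```

```bash
python3 -c "
from p import *
stat()"
```

```text
t 20.00 along 77.0 lat -0.1 zb 30.0 F [-5.6 -0.6  9.3] lean 39.6 trail 19.5 slip 7.2deg x@grasp 7.1mm B [16.7  0.  56.9]
 1mm along u/down/n in units: [-0.0326  0.0001 -0.0071] [-0.0058 -0.0192  0.0266] [ 0.004  -0.0273 -0.0188]
```

No slip now. Carrying on with the same settings.

send_rows --motion '[[[-0.039, 0, -0.0085], [0, 0, 0], -1], [[-0.039, 0, -0.0085], [0, 0, 0], -1], [[-0.039, 0, -0.0085], [0, 0, 0], -1], [[-0.039, 0, -0.0085], [0, 0, 0], -1], [[-0.039, 0, -0.0085], [0, 0, 0], -1], [[-0.039, 0, -0.0085], [0, 0, 0], -1]]'

```text
time_s: 20.6
ee_pos: [0.5539, 0.113, 0.0793]
eef_rot: [2.518, -0.175, -2.872]
force: [-4.4, 0.1, 5.1]
grip_width: 0.0198
grip_force: 60.0
```

```bash
python3 -c "
from p import *
stat()"
```

```text
t 20.65 along 84.9 lat 0.1 zb 29.6 F [-1.7 -0.8  4.8] lean 39.5 trail 19.4 slip 7.2deg x@grasp 7.0mm B [16.6  0.  56.9]
 1mm along u/down/n in units: [-0.0326  0.     -0.007 ] [-0.0058 -0.0192  0.0267] [ 0.004  -0.0273 -0.0187]
```

send_rows --motion '[[[-0.039, 0, -0.0085], [0, 0, 0], -1], [[-0.039, 0, -0.0085], [0, 0, 0], -1], [[-0.039, 0, -0.0085], [0, 0, 0], -1], [[-0.039, 0, -0.0085], [0, 0, 0], -1], [[-0.039, 0, -0.0085], [0, 0, 0], -1], [[-0.039, 0, -0.0085], [0, 0, 0], -1]]'

```text
time_s: 21.25
ee_pos: [0.5614, 0.1138, 0.0792]
eef_rot: [2.519, -0.174, -2.873]
force: [-2.3, -1.2, 3.1]
grip_width: 0.0198
grip_force: 60.0
```

```bash
python3 -c "
from p import *
stat()"
```

```text
t 21.30 along 92.5 lat 0.4 zb 29.5 F [-1.3 -0.3  2.7] lean 39.4 trail 19.3 slip 7.1deg x@grasp 7.0mm B [16.5  0.  56.9]
 1mm along u/down/n in units: [-0.0326  0.     -0.007 ] [-0.0058 -0.0191  0.0267] [ 0.004  -0.0273 -0.0187]
```

send_rows --motion '[[[-0.04, -0.001, 0.0005], [0, 0, 0], -1], [[-0.04, -0.001, 0.0005], [0, 0, 0], -1], [[-0.04, -0.001, 0.0005], [0, 0, 0], -1], [[-0.039, 0, -0.0085], [0, 0, 0], -1], [[-0.039, 0, -0.0085], [0, 0, 0], -1]]'

```text
time_s: 21.8
ee_pos: [0.5666, 0.1152, 0.0786]
eef_rot: [2.518, -0.175, -2.872]
force: [-6.2, -1.5, 7.8]
grip_width: 0.0193
grip_force: 60.0
```

```bash
python3 -c "
from p import *
stat()"
```

```text
t 21.85 along 97.7 lat -0.2 zb 29.1 F [-3.6 -0.4  6.6] lean 39.5 trail 19.4 slip 7.2deg x@grasp 7.1mm B [16.6  0.  56.9]
 1mm along u/down/n in units: [-0.0326  0.0001 -0.0071] [-0.0058 -0.0192  0.0266] [ 0.004  -0.0273 -0.0187]
```

send_rows --motion '[[[-0.039, 0, -0.0085], [0, 0, 0], -1], [[-0.039, 0, -0.0085], [0, 0, 0], -1], [[-0.039, 0, -0.0085], [0, 0, 0], -1], [[-0.039, 0, -0.0085], [0, 0, 0], -1], [[-0.039, 0, -0.0085], [0, 0, 0], -1], [[-0.039, 0, -0.0085], [0, 0, 0], -1]]'

```text
time_s: 22.45
ee_pos: [0.5732, 0.1165, 0.0792]
eef_rot: [2.517, -0.177, -2.871]
force: [-10.0, -0.6, 11.7]
grip_width: 0.0198
grip_force: 60.0
```

```bash
python3 -c "
from p import *
stat()"
```

```text
t 22.50 along 103.7 lat -0.4 zb 29.9 F [-7.2 -0.6 12.7] lean 39.7 trail 19.8 slip 7.5deg x@grasp 7.3mm B [17.2  0.  56.9]
 1mm along u/down/n in units: [-0.0326  0.0001 -0.0071] [-0.0058 -0.0192  0.0266] [ 0.0041 -0.0272 -0.0188]
```

send_rows --motion '[[[-0.039, 0, -0.0085], [0, 0, 0], -1], [[-0.039, 0, -0.0085], [0, 0, 0], -1], [[-0.039, 0, -0.0085], [0, 0, 0], -1], [[-0.039, 0, -0.0085], [0, 0, 0], -1], [[-0.039, 0, -0.0085], [0, 0, 0], -1], [[-0.039, 0, -0.0085], [0, 0, 0], -1]]'

```text
time_s: 23.1
ee_pos: [0.581, 0.1174, 0.0789]
eef_rot: [2.518, -0.175, -2.872]
force: [-4.1, -0.4, 6.8]
grip_width: 0.0197
grip_force: 60.0
```

```bash
python3 -c "
from p import *
stat()"
```

```text
t 23.15 along 111.8 lat -0.1 zb 29.4 F [-1.9 -1.   7. ] lean 39.6 trail 19.6 slip 7.5deg x@grasp 7.3mm B [17.2  0.  56.9]
 1mm along u/down/n in units: [-0.0326  0.     -0.007 ] [-0.0058 -0.0192  0.0267] [ 0.004  -0.0273 -0.0187]
```

send_rows --motion '[[[-0.039, 0, -0.0085], [0, 0, 0], -1], [[-0.039, 0, -0.0085], [0, 0, 0], -1], [[-0.039, -0.002, -0.0055], [0, 0, 0], -1], [[-0.039, -0.002, -0.0055], [0, 0, 0], -1], [[-0.039, 0, -0.0085], [0, 0, 0], -1], [[-0.039, 0, -0.0085], [0, 0, 0], -1]]'

```text
time_s: 23.75
ee_pos: [0.5884, 0.1183, 0.0784]
eef_rot: [2.519, -0.174, -2.873]
force: [-3.3, 0.7, 5.1]
grip_width: 0.0198
grip_force: 60.0
```

```bash
python3 -c "
from p import *
stat()"
```

```text
t 23.80 along 119.3 lat 0.1 zb 28.9 F [-0.4 -0.4  4.8] lean 39.5 trail 19.5 slip 7.4deg x@grasp 7.3mm B [17.1  0.  56.9]
 1mm along u/down/n in units: [-0.0326  0.     -0.007 ] [-0.0058 -0.0192  0.0267] [ 0.004  -0.0273 -0.0187]
```

send_rows --motion '[[[-0.04, -0.003, -0.004], [0, 0, 0], -1], [[-0.04, -0.003, -0.004], [0, 0, 0], -1], [[-0.04, -0.003, -0.004], [0, 0, 0], -1], [[-0.039, 0, -0.0085], [0, 0, 0], -1], [[-0.039, 0, -0.0085], [0, 0, 0], -1], [[-0.039, 0, -0.0085], [0, 0, 0], -1]]'

```text
time_s: 24.4
ee_pos: [0.5953, 0.1193, 0.078]
eef_rot: [2.518, -0.175, -2.873]
force: [-4.7, -0.4, 7.4]
grip_width: 0.0199
grip_force: 60.0
```

```bash
python3 -c "
from p import *
stat()"
```

```text
t 24.45 along 125.9 lat 0.1 zb 28.6 F [-1.9 -0.8  6.7] lean 39.6 trail 19.7 slip 7.5deg x@grasp 7.4mm B [17.4  0.  56.8]
 1mm along u/down/n in units: [-0.0326  0.     -0.007 ] [-0.0058 -0.0192  0.0267] [ 0.004  -0.0273 -0.0187]
```

send_rows --motion '[[[-0.039, 0, -0.0085], [0, 0, 0], -1], [[-0.039, 0, -0.0085], [0, 0, 0], -1], [[-0.039, 0, -0.0085], [0, 0, 0], -1], [[-0.039, 0, -0.0085], [0, 0, 0], -1], [[-0.039, 0, -0.0085], [0, 0, 0], -1], [[-0.039, 0, -0.0085], [0, 0, 0], -1]]'

```text
time_s: 25.05
ee_pos: [0.6016, 0.1205, 0.0784]
eef_rot: [2.517, -0.177, -2.871]
force: [-10.0, -1.2, 12.9]
grip_width: 0.0201
grip_force: 60.0
```

```bash
python3 -c "
from p import *
stat()"
```

```text
t 25.10 along 132.5 lat -0.2 zb 29.1 F [-6.7 -0.4 11.9] lean 39.7 trail 19.7 slip 7.4deg x@grasp 7.4mm B [17.3  0.  56.9]
 1mm along u/down/n in units: [-0.0326  0.0001 -0.0071] [-0.0058 -0.0192  0.0266] [ 0.004  -0.0273 -0.0188]
```

send_rows --motion '[[[-0.039, 0, -0.0085], [0, 0, 0], -1], [[-0.039, 0, -0.0085], [0, 0, 0], -1], [[-0.039, 0, -0.0085], [0, 0, 0], -1], [[-0.039, 0, -0.0085], [0, 0, 0], -1], [[-0.039, 0, -0.0085], [0, 0, 0], -1], [[-0.039, 0, -0.0085], [0, 0, 0], -1]]'

```text
time_s: 25.7
ee_pos: [0.6093, 0.1215, 0.0783]
eef_rot: [2.518, -0.175, -2.872]
force: [-5.6, -0.7, 8.6]
grip_width: 0.0196
grip_force: 60.0
```

```bash
python3 -c "
from p import *
stat()"
```

```text
t 25.75 along 139.7 lat 0.0 zb 29.0 F [-2.2 -0.8  7.8] lean 39.8 trail 20.0 slip 7.8deg x@grasp 7.6mm B [18.   0.  56.8]
 1mm along u/down/n in units: [-0.0326  0.     -0.007 ] [-0.0058 -0.0192  0.0266] [ 0.004  -0.0273 -0.0187]
```

send_rows --motion '[[[-0.039, -0.002, -0.0055], [0, 0, 0], -1], [[-0.039, -0.002, -0.0055], [0, 0, 0], -1], [[-0.039, -0.002, -0.0055], [0, 0, 0], -1], [[-0.039, 0, -0.0085], [0, 0, 0], -1], [[-0.039, 0, -0.0085], [0, 0, 0], -1], [[-0.039, 0, -0.0085], [0, 0, 0], -1]]'

```text
time_s: 26.35
ee_pos: [0.6166, 0.1224, 0.0777]
eef_rot: [2.518, -0.175, -2.872]
force: [-4.3, 0.2, 7.3]
grip_width: 0.0196
grip_force: 60.0
```

```bash
python3 -c "
from p import *
stat()"
```

```text
t 26.40 along 147.2 lat 0.2 zb 28.5 F [-0.8 -0.1  7. ] lean 39.7 trail 19.9 slip 7.7deg x@grasp 7.6mm B [17.8  0.  56.8]
 1mm along u/down/n in units: [-0.0326  0.     -0.007 ] [-0.0058 -0.0192  0.0267] [ 0.004  -0.0273 -0.0187]
```

send_rows --motion '[[[-0.039, -0.002, -0.0055], [0, 0, 0], -1], [[-0.039, 0, -0.0085], [0, 0, 0], -1], [[-0.039, -0.002, -0.0055], [0, 0, 0], -1], [[-0.039, 0, -0.0085], [0, 0, 0], -1], [[-0.039, 0, -0.0085], [0, 0, 0], -1], [[-0.039, 0, -0.0085], [0, 0, 0], -1], [[-0.039, 0, -0.0085], [0, 0, 0], -1]]'

```text
time_s: 27.1
ee_pos: [0.625, 0.1236, 0.0776]
eef_rot: [2.518, -0.174, -2.873]
force: [-2.8, 0.5, 5.5]
grip_width: 0.0203
grip_force: 60.0
```

```bash
python3 -c "
from p import *
stat()"
```

```text
t 27.15 along 155.6 lat 0.3 zb 28.2 F [ 1.5 -0.   5.1] lean 39.7 trail 19.9 slip 7.8deg x@grasp 7.6mm B [18.   0.  56.8]
 1mm along u/down/n in units: [-0.0326  0.     -0.007 ] [-0.0058 -0.0192  0.0267] [ 0.004  -0.0273 -0.0187]
```

send_rows --motion '[[[-0.039, 0, -0.0085], [0, 0, 0], -1], [[-0.039, 0, -0.0085], [0, 0, 0], -1], [[-0.039, 0, -0.0085], [0, 0, 0], -1], [[-0.039, 0, -0.0085], [0, 0, 0], -1], [[-0.039, 0, -0.0085], [0, 0, 0], -1], [[-0.039, 0, -0.0085], [0, 0, 0], -1]]'

```text
time_s: 27.75
ee_pos: [0.6319, 0.1247, 0.0776]
eef_rot: [2.518, -0.175, -2.872]
force: [-5.5, -0.4, 6.6]
grip_width: 0.0196
grip_force: 60.0
```

```bash
python3 -c "
from p import *
stat()"
```

```text
t 27.80 along 162.7 lat 0.2 zb 28.2 F [-1.9  0.   6.6] lean 39.7 trail 19.9 slip 7.7deg x@grasp 7.6mm B [17.8  0.  56.8]
 1mm along u/down/n in units: [-0.0326  0.     -0.007 ] [-0.0058 -0.0192  0.0267] [ 0.004  -0.0273 -0.0187]
```

send_rows --motion '[[[-0.039, 0, -0.0085], [0, 0, 0], -1], [[-0.039, 0, -0.0085], [0, 0, 0], -1], [[-0.039, 0, -0.0085], [0, 0, 0], -1], [[-0.039, 0, -0.0085], [0, 0, 0], -1], [[-0.039, 0, -0.0085], [0, 0, 0], -1], [[-0.039, 0, -0.0085], [0, 0, 0], -1], [[0, 0, 0], [0, 0, 0], -1]]'

```text
time_s: 28.5
ee_pos: [0.6394, 0.1257, 0.0776]
eef_rot: [2.519, -0.174, -2.873]
force: [-2.3, 1.2, 5.5]
grip_width: 0.0193
grip_force: 60.0
```

```bash
python3 -c "
from p import *
stat()"
```

```text
t 28.55 along 170.2 lat 0.2 zb 28.2 F [-1.4 -0.5  6. ] lean 39.7 trail 19.8 slip 7.6deg x@grasp 7.5mm B [17.7  0.  56.8]
 1mm along u/down/n in units: [-0.0326  0.     -0.007 ] [-0.0058 -0.0192  0.0267] [ 0.004  -0.0273 -0.0187]
```

send_rows --motion '[[[0.02, 0.06, -0.08], [0, 0, 0], -1], [[0.06, 0.2, -0.27], [0, 0, 0], -1], [[0.09, 0.29, -0.4], [0, 0, 0], -1], [[0.12, 0.38, -0.53], [0, 0, 0], -1], [[0.17, -0.2, -0.9], [0, 0, 0], -1], [[0.17, -0.2, -0.9], [0, 0, 0], -1], [[0.17, -0.2, -0.9], [0, 0, 0], -1], [[0.17, -0.2, -0.9], [0, 0, 0], -1], [[0.17, -0.2, -0.9], [0, 0, 0], -1], [[0.17, -0.2, -0.9], [0, 0, 0], -1], [[0, 0, 0], [0, 0, 0], -1], [[0, 0, 0], [0, 0, 0], -1]]'

```text
time_s: 29.75
ee_pos: [0.661, 0.0036, 0.2405]
eef_rot: [2.519, -0.173, -2.874]
force: [-0.8, -0.6, -1.7]
grip_width: 0.0195
grip_force: 60.0
```

```bash
python3 - <<'E'
from p import *
o,p,Rc,k,x0,B=stat(); print(p)
for nm in("top","scene"):
    c,Rm,t=cam(nm); W=cloud(c,Rm,t); d=W-S0; a=d@u*1e3; l=d@n*1e3; z=W[...,2]*1e3
    m=(abs(l)<8)&(z>20)&(z<45); print(nm,[(i,round(float(np.median(z[m&(a>=i)&(a<i+5)])),1)) for i in range(-9,180,5) if (m&(a>=i)&(a<i+5)).sum()>2])
D=np.load("top.npz"); W=D["W"]; d=W-S0; a=d@u*1e3; l=d@n*1e3; z=W[...,2]*1e3
m=(abs(l)<8)&(z>20)&(z<45); print("before",[(i,round(float(np.median(z[m&(a>=i)&(a<i+5)])),1)) for i in range(-9,180,5) if (m&(a>=i)&(a<i+5)).sum()>2])
q=Rm@(S0+u*.086+[0,0,.03])+t; U,V=int(c["fx"]*q[0]/q[2]+c["cx"]),int(c["fy"]*q[1]/q[2]+c["cy"])
cv2.imwrite("pics/s7.png",cv2.resize(c["pixels"][V-45:V+45,U-60:U+60,::-1],None,fx=6,fy=6,interpolation=cv2.INTER_CUBIC))
E
```

```text
t 29.80 along 173.5 lat 123.6 zb 190.4 F [ 0.2 -0.2 -1.2] lean 39.7 trail 19.8 slip 7.6deg x@grasp 7.5mm B [17.7  0.  56.8]
 1mm along u/down/n in units: [-0.0326  0.     -0.007 ] [-0.0058 -0.0192  0.0267] [ 0.004  -0.0273 -0.0187]
[0.66080704 0.00418961 0.23976894]
top [(101, 29.4), (106, 28.2), (111, 30.0), (116, 29.6), (121, 29.4), (126, 29.0), (131, 29.1), (136, 28.6), (141, 29.2), (146, 28.3), (151, 28.8), (156, 28.7), (161, 28.8), (166, 29.0), (171, 28.9)]
scene [(56, 28.6), (61, 29.1), (66, 28.7), (71, 28.9), (76, 29.1), (81, 27.6), (86, 27.4), (91, 28.5), (96, 29.1), (101, 29.2), (106, 28.4), (111, 28.3), (116, 28.7), (121, 28.3), (126, 27.1), (131, 28.7), (136, 29.3), (141, 28.9), (146, 28.1), (151, 28.6), (156, 27.8), (161, 29.1), (166, 27.8), (171, 28.4), (176, 27.9)]
before [(-9, 29.2), (-4, 29.5), (1, 29.0), (6, 30.3), (11, 30.5), (16, 31.2), (21, 31.7), (26, 32.2), (31, 33.2), (36, 29.6), (41, 30.7), (46, 31.4), (51, 32.4), (56, 33.3), (61, 34.0), (66, 29.7), (71, 30.6), (76, 31.3), (81, 31.1), (86, 32.2), (91, 32.8), (96, 29.7), (101, 29.9), (106, 30.6), (111, 32.4), (116, 33.0), (121, 34.0), (126, 29.4), (131, 31.1), (136, 31.3), (141, 31.8), (146, 32.6), (151, 33.3), (156, 28.2), (161, 28.8), (166, 28.7), (171, 29.3)]
```

View pics/s7.png

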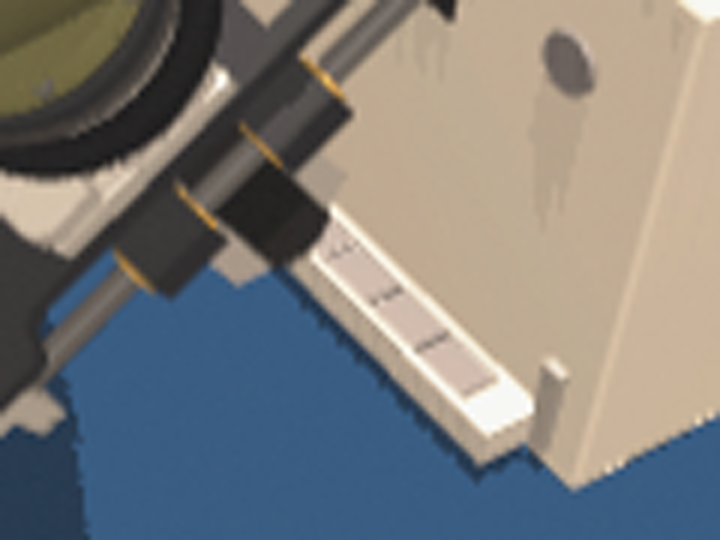

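All visible leaves lie flush: there are only thin lines at their joints, around (385,297) and (435,343), and the profile is flat. Next I'll turn the stylus upright and head back to the opening.

```bash
cat >> p.py <<'E'
P3=np.array([.5895,-.2175,0])
def Rhang(k):
    return R.from_euler("xyz",[np.pi,0,-3.013]).as_matrix()@R.from_euler("y",-np.arctan(k)).as_matrix()
def plan(zb):
    k,x0,B=grip(); o,p,Rc=cur(); Rt=Rhang(k); b=p+Rc@B
    T=P3+[0,0,zb+.007]-Rt@B
    print("F",np.round(o["force"],1),"ball off xy",np.round((b-P3)[:2]*1e3,1),"zb",round(1e3*(b[2]-.007),1),"rot units",np.round(R.from_matrix(Rc.T@Rt).as_rotvec()/.12,3),"shift in final axes",np.round(Rt.T@(T-p)/.03,3),"slip",round(np.degrees(np.arctan(k)),2))
    print(" +x,+y,down 1mm:",np.round(Rt.T/30,4).tolist())
E
python3 -c "
from p import *
plan(.20)"
```

```text
F [ 1.   0.9 -1.3] ball off xy [ 38.  247.2] zb 190.0 rot units [ 5.119 -2.841  0.346] shift in final axes [ 2.833 -7.035 -1.262] slip 7.58
 +x,+y,down 1mm: [[-0.0328, -0.0042, -0.0044], [-0.0043, 0.0331, 0.0], [0.0044, 0.0006, -0.033]]
```

send_rows --motion '[[[0, 0, 0], [0.73, -0.405, 0.05], -1], [[0, 0, 0], [0.73, -0.405, 0.05], -1], [[0, 0, 0], [0.73, -0.405, 0.05], -1], [[0, 0, 0], [0.73, -0.405, 0.05], -1], [[0, 0, 0], [0.73, -0.405, 0.05], -1], [[0, 0, 0], [0.73, -0.405, 0.05], -1], [[0, 0, 0], [0.73, -0.405, 0.05], -1]]'

```text
time_s: 30.65
ee_pos: [0.6608, 0.0042, 0.24]
eef_rot: [-3.139, 0.135, -3.013]
force: [-0.3, -0.3, -2.1]
grip_width: 0.0198
grip_force: 60.0
```

send_rows --motion '[[[0, 0, -0.65], [0, 0, 0], -1], [[0, 0, -0.61], [0, 0, 0], -1], [[0.315, -0.78, 0], [0, 0, 0], -1], [[0.315, -0.78, 0], [0, 0, 0], -1], [[0.315, -0.78, 0], [0, 0, 0], -1], [[0.315, -0.78, 0], [0, 0, 0], -1], [[0.315, -0.78, 0], [0, 0, 0], -1], [[0.315, -0.78, 0], [0, 0, 0], -1], [[0.315, -0.78, 0], [0, 0, 0], -1], [[0.315, -0.78, 0], [0, 0, 0], -1], [[0.315, -0.78, 0], [0, 0, 0], -1], [[0, 0, 0], [0, 0, 0], -1]]'

```text
time_s: 31.85
ee_pos: [0.5983, -0.2185, 0.2652]
eef_rot: [3.14, 0.131, -3.016]
force: [0.6, -0.2, -1.9]
grip_width: 0.0198
grip_force: 60.0
```

```bash
python3 - <<'E'
from p import *
plan(.08)
c,Rm,t=cam("top"); W=cloud(c,Rm,t); d=W-S0; a=d@u*1e3; l=d@n*1e3; z=W[...,2]*1e3
m=(abs(l)<8)&(z>20)&(z<45); print([(i,round(float(np.median(z[m&(a>=i)&(a<i+5)])),1)) for i in range(-9,180,5) if (m&(a>=i)&(a<i+5)).sum()>2])
E
```

```text
F [-0.1  0.8 -1.8] ball off xy [-1.3 -0.9] zb 199.7 rot units [ 0.008 -0.02  -0.023] shift in final axes [0.49  0.028 3.958] slip 7.67
 +x,+y,down 1mm: [[-0.0328, -0.0042, -0.0044], [-0.0043, 0.0331, 0.0], [0.0044, 0.0006, -0.033]]
[(-9, 29.8), (-4, 29.5), (1, 29.6), (6, 29.1), (11, 28.8), (16, 29.0), (21, 28.9), (26, 29.1), (31, 29.3), (36, 29.2), (41, 29.1), (46, 29.0), (51, 28.7), (56, 28.7), (61, 29.3), (66, 29.2), (71, 29.4), (76, 29.4), (81, 29.1), (86, 29.0), (91, 28.8), (96, 29.3), (101, 28.9), (106, 29.0), (111, 28.8), (116, 29.0), (121, 29.3), (126, 28.4), (131, 28.9), (136, 28.4), (141, 28.5), (146, 29.1), (151, 28.3), (156, 28.9), (161, 29.1), (166, 29.0), (171, 28.7)]
```

All five leaves are flush. Descending over the opening.

send_rows --motion '[[[0.082, 0.005, 0.66], [0, 0, 0], -1], [[0.082, 0.005, 0.66], [0, 0, 0], -1], [[0.082, 0.005, 0.66], [0, 0, 0], -1], [[0.082, 0.005, 0.66], [0, 0, 0], -1], [[0.082, 0.005, 0.66], [0, 0, 0], -1], [[0.082, 0.005, 0.66], [0, 0, 0], -1], [[0, 0, 0], [0, 0, 0], -1], [[0, 0, 0], [0, 0, 0], -1]]'

```text
time_s: 32.75
ee_pos: [0.6005, -0.2147, 0.1468]
eef_rot: [3.141, 0.132, -3.013]
force: [1.1, 0.2, -0.4]
grip_width: 0.0197
grip_force: 60.0
```

```bash
python3 - <<'E'
from p import *
plan(.015)
c,Rm,t=cam("scene"); W=cloud(c,Rm,t); z=W[...,2]
s=W[(abs(z-.06)<.004)&(W[...,0]<.66)&(W[...,0]>.37)&(abs(W[...,1]+.225)<.06)]
print(cv2.minAreaRect((s[:,:2]*1000).astype(np.float32)))
m=(c["pixels"].astype(int).max(-1)<60)&(z>.105)&(z<.16)&(abs(W[...,0]-.59)<.03)&(abs(W[...,1]+.218)<.03)
p=W[m]; print("collar/handle pts",[ (round(lo,3),np.round(1e3*np.r_[q[:,:2].min(0),q[:,:2].max(0)],0)) for lo in np.arange(.105,.16,.01) if len(q:=p[(p[:,2]>=lo)&(p[:,2]<lo+.01)])>3])
E
```

```text
F [ 0.6  1.1 -1.1] ball off xy [0.8 1.1] zb 81.7 rot units [-0.     0.002 -0.004] shift in final axes [ 0.326 -0.032  2.2  ] slip 7.63
 +x,+y,down 1mm: [[-0.0328, -0.0042, -0.0044], [-0.0043, 0.0331, 0.0], [0.0044, 0.0006, -0.033]]
((517.940185546875, -224.70010375976562), (242.46185302734375, 80.27786254882812), 5.912146091461182)
collar/handle pts [(np.float64(0.125), array([ 603., -230.,  612., -202.])), (np.float64(0.135), array([ 599., -235.,  615., -200.])), (np.float64(0.145), array([ 599., -223.,  609., -204.])), (np.float64(0.155), array([ 601., -223.,  608., -203.]))]
```

send_rows --motion '[[[0.047, -0.005, 0.31], [0, 0, 0], -1], [[0.047, -0.005, 0.31], [0, 0, 0], -1], [[0.047, -0.005, 0.31], [0, 0, 0], -1], [[0.047, -0.005, 0.31], [0, 0, 0], -1], [[0, 0, 0], [0, 0, 0], -1]]'

```text
time_s: 33.35
ee_pos: [0.5988, -0.216, 0.1067]
eef_rot: [3.139, 0.13, -3.015]
force: [0.6, 0.7, -0.9]
grip_width: 0.0199
grip_force: 60.0
```

send_rows --motion '[[[0.047, -0.005, 0.31], [0, 0, 0], -1], [[0.047, -0.005, 0.31], [0, 0, 0], -1], [[0.047, -0.005, 0.31], [0, 0, 0], -1], [[0, 0, 0], [0, 0, 0], -1], [[0, 0, 0], [0, 0, 0], -1]]'

```text
time_s: 33.85
ee_pos: [0.599, -0.2167, 0.0802]
eef_rot: [3.141, 0.132, -3.014]
force: [-0.7, -0.1, -0.8]
grip_width: 0.0196
grip_force: 60.0
```

```bash
python3 -c "
from p import *
plan(.0105)"
```

```text
F [-0.   0.2 -0.3] ball off xy [-0.8 -0.7] zb 14.9 rot units [ 0.002 -0.011 -0.011] shift in final axes [-0.007  0.02   0.148] slip 7.68
 +x,+y,down 1mm: [[-0.0328, -0.0042, -0.0045], [-0.0043, 0.0331, 0.0], [0.0044, 0.0006, -0.033]]
```

send_rows --motion '[[[0.008, 0.01, 0.05], [0, 0, 0], -1], [[0.005, 0, 0.05], [0, 0, 0], -1], [[0, 0, 0], [0, 0, 0], -1], [[0, 0, 0], [0, 0, 0], -1]]'

```text
time_s: 34.3
ee_pos: [0.599, -0.2164, 0.0774]
eef_rot: [3.141, 0.132, -3.014]
force: [-0.0, -0.2, -1.1]
grip_width: 0.0198
grip_force: 60.0
```

send_rows --motion '[[[0.003, 0, 0.023], [0, 0, 0], -1], [[0, 0, 0], [0, 0, 0], -1]]'

```text
time_s: 34.5
ee_pos: [0.599, -0.2164, 0.0766]
eef_rot: [3.141, 0.132, -3.014]
force: [0.0, -0.4, -0.8]
grip_width: 0.0196
grip_force: 60.0
```

send_rows --motion '[[[0.003, 0, 0.02], [0, 0, 0], -1], [[0, 0, 0], [0, 0, 0], -1]]'

```text
time_s: 34.7
ee_pos: [0.599, -0.2164, 0.076]
eef_rot: [3.141, 0.132, -3.014]
force: [0.4, 0.8, -1.4]
grip_width: 0.0196
grip_force: 60.0
```

```bash
python3 -c "
from p import *
plan(.0105)"
```

```text
F [-0.1 -0.2 -1.6] ball off xy [-1.1 -0.2] zb 10.3 rot units [ 0.005 -0.019 -0.011] shift in final axes [-0.033  0.005 -0.004] slip 7.71
 +x,+y,down 1mm: [[-0.0328, -0.0042, -0.0045], [-0.0043, 0.0331, 0.0], [0.0044, 0.0006, -0.033]]
```

send_rows --motion '[[[0.002, 0, 0.017], [0, 0, 0], -1], [[0, 0, 0], [0, 0, 0], -1]]'

```text
time_s: 34.95
ee_pos: [0.5991, -0.2165, 0.0756]
eef_rot: [3.141, 0.132, -3.014]
force: [0.2, 0.3, -0.8]
grip_width: 0.0196
grip_force: 60.0
```

send_rows --motion '[[[0.002, 0, 0.017], [0, 0, 0], -1], [[0, 0, 0], [0, 0, 0], -1]]'

```text
time_s: 35.15
ee_pos: [0.5991, -0.2165, 0.0756]
eef_rot: [3.141, 0.133, -3.014]
force: [-3.0, 2.0, 4.5]
grip_width: 0.0199
grip_force: 60.0
```

Contact: the collar rests on the plate. Releasing.

send_rows --motion '[[[0, 0, 0], [0, 0, 0], -1], [[0, 0, 0], [0, 0, 0], -1]]' --squeeze 5

```text
time_s: 35.35
ee_pos: [0.5992, -0.2165, 0.0755]
eef_rot: [3.141, 0.133, -3.014]
force: [-3.7, 1.0, 6.3]
grip_width: 0.0199
grip_force: 5.0
```

send_rows --motion '[[[0, 0, 0], [0, 0, 0], -0.4], [[0, 0, 0], [0, 0, 0], -0.2], [[0, 0, 0], [0, 0, 0], 0.1], [[0, 0, 0], [0, 0, 0], 0.1], [[0, 0, 0], [0, 0, 0], 0.1], [[0, 0, 0], [0, 0, 0], 0.1]]'

```text
time_s: 35.95
ee_pos: [0.599, -0.2164, 0.075]
eef_rot: [3.141, 0.132, -3.014]
force: [0.5, -0.8, 0.3]
grip_width: 0.0518
grip_force: 0.0
```

```bash
python3 -c "
from p import *
o=get_obs(); print(o['force'],o['grip_width']); print(grip())"
```

```text
[ 0.48356548 -0.76406544  0.31979838] 0.051751035706283074
(np.float64(0.13304204886633644), np.float64(0.010551021548947647), array([0.01811204, 0.        , 0.05683183]))
```

Free and upright. Retracting vertically.

send_rows --motion '[[[-0.04, 0, -0.3], [0, 0, 0], 0.1], [[-0.1, 0, -0.75], [0, 0, 0], 0.1], [[-0.11, 0, -0.83], [0, 0, 0], 0.1], [[-0.11, 0, -0.83], [0, 0, 0], 0.1], [[-0.11, 0, -0.83], [0, 0, 0], 0.1], [[-0.11, 0, -0.83], [0, 0, 0], 0.1], [[-0.11, 0, -0.83], [0, 0, 0], 0.1], [[-0.11, 0, -0.83], [0, 0, 0], 0.1], [[0, 0, 0], [0, 0, 0], 0.1]]'

```text
time_s: 36.9
ee_pos: [0.5998, -0.2169, 0.2621]
eef_rot: [-3.139, 0.138, -3.014]
force: [-0.1, 0.2, 0.3]
grip_width: 0.0515
grip_force: 0.0
```

```bash
python3 - <<'E'
from p import *
o=get_obs(); print(o["ee_pos"],o["force"])
c,Rm,t=cam("wrist"); W=cloud(c,Rm,t); z=W[...,2]; dark=c["pixels"].astype(int).max(-1)<70
for lo,hi in((.132,.146),(.08,.13),(.062,.070)):
    p=W[dark&(z>lo)&(z<hi)&(W[...,0]>.55)&(W[...,0]<.64)&(abs(W[...,1]+.218)<.035)]
    if len(p)>5: print(len(p),cv2.minAreaRect((p[:,:2]*1000).astype(np.float32)),np.median(p,0))
c,Rm,t=cam("scene"); W=cloud(c,Rm,t); z=W[...,2]; D=np.load("scene.npz")
d=np.abs(W-D["W"]).max(-1); ch=(np.abs(c["pixels"].astype(int)-D["pix"].astype(int)).max(-1)>60)
for nm,b in(("pip",(165,130,215,220)),("bottle",(255,245,300,320)),("box",(305,235,385,310)),("stylus",(200,200,230,245)),("others",(140,215,195,305)),("decoy",(255,225,278,262))):
    k=ch[b[1]:b[3],b[0]:b[2]]; print(nm,k.sum(),k.size)
E
```

```text
[ 0.59981216 -0.21694867  0.2620983 ] [-0.08515434  0.18275003  0.33769778]
368 ((587.9631958007812, -216.95382690429688), (19.42764663696289, 19.771503448486328), 6.901055335998535) [ 0.58682908 -0.21733185  0.13914629]
173 ((579.3977661132812, -218.17210388183594), (2.307223320007324, 19.813106536865234), 7.242447376251221) [ 0.57888545 -0.21861913  0.1085898 ]
380 ((585.503173828125, -217.91378784179688), (33.098690032958984, 38.36239242553711), 8.351621627807617) [ 0.58032866 -0.21895498  0.06543489]
pip 604 4500
bottle 0 3375
box 0 6000
stylus 411 1350
others 60 4950
decoy 0 851
```

The stylus hangs upright, collar on the plate, at its original spot. The scene is otherwise unchanged apart from pixels the hand covers or shades.

```bash
python3 -c "
from station import *
print(hand_in())"
```

```text
the job is handed in; nothing more can be done
None
```

The job is handed in, with no verdict returned: all five leaves read flush after one pass in order from leaf 1, the stylus hangs upright in its opening again, and nothing else was moved. During the pass it turned about 7° in the grip, so I stopped at the leaf 2/3 joint with the ball still pressing, turned the hand to let it trail, and carried on.

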